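Unlock the pen caddy's sprung keeper, lift it off and lock it on the other rail

ROBOT

A 6-joint arm with a two-finger parallel gripper is mounted at the origin on a cart in front of the work surface, level with it; the furniture and walls round the work are solid. World frame = base frame: x ahead of the robot, y to its left, z up, the work surface at z = 0. Lengths are in mm, angles in rad, forces in N, time in s.
With the tool pointing down it reaches from about 325 to 775 mm from the base axis. Payload 5.5 kg.
Tool frame: the origin (TCP) lies midway between the tips of the shut fingers; the grasp point (between the pads) lies 19 mm behind it; z points along the fingers, y is the line along which they close (so a half turn about z gives the same grasp; the last joint's range is limited). The gripper opens to 85 mm and grips with 20 to 120 N. Pads are 22 mm wide; open, the fingers measure 114 mm over their backs; the gripper's body (76 mm by 85 mm) begins 54 mm behind the grasp point. The pads swing forward as they close: fully open they stand 13 mm farther back than shut.
Start: joints at [-1.387, 0.091, 1.231, -0, 1.82, -0.057], TCP at [143.086, -582.703, 231.275] pointing down, gripper open.
Joint ranges: [-2.87, 2.87], [-0.86, 2.18], [0.17, 2.46], [-1.51, 4.65], [0.06, 2.69], [-2.65, 2.65]. Speed limits (rad/s): [2.57, 2.57, 3.01, 3.14, 3.14, 3.14].

INTERFACE

Orientations are given as a 3x3 rotation matrix whose columns are the frame's x, y, z axes.
In Python, from workcell import robot gives the robot as it stands.
- The arm moves only by the tool carry_out, never from a script. Its argument "steps" is text: rows parted by semicolons, each of 7 numbers parted by spaces: the shift along the world's x, y, z in m, then the turn, a rotation vector about the world's x, y, z in degrees, then the opening, from 0 (shut) to 1 (fully open). In form: x y z ax ay az gripper; .... A call has exactly 10 rows; each row is the pose to reach, as a shift and turn from the pose commanded when the call began; what a row does not reach only later rows make up. A row lasts 1/10 s, in which the tool goes at most 50 mm and 8.59 degrees, less where a joint would pass 70% of its speed; a pose out of reach is approached as far as the arm can. A call with a gripper value outside its range is refused whole. The fingers move at their own pace and stop on an object; the grip force is fixed at half the most. Time passes only in rows, so rows that repeat a pose let the fingers close, or fill a call up. It gives the time, the measured TCP pose, the force, the opening and the grip force at its end, in the units of the state.
- robot.read_state(): the state, without advancing time (a new reading comes with each control period).
- robot.camera(name): name is "scene" or "top" or "wrist"; returns the picture (420x560x3 uint8, red, green, blue); there is no depth.
- robot.camera_model(name): a dict with "fx", "fy", "cx", "cy" (pixels), "R" (3x3) and "t" (3): a world point X has camera coordinates R X + t. Camera axes: x right, y down, z forward; pixel columns grow to the right and rows downward; lengths in mm; the calibration is good to about 2 mm. A picture is of the moment at which its call begins: read the wrist's pose just before it. camera_model takes no time and is no camera call; for the wrist camera it gives the pose at the moment of the call.
- robot.hand_in(): hands the job in; it is judged then, once.
Trained networks look in the newest picture that a camera, given by its name, has taken for a name from the list of things; names that differ only in an ending like _2 or _b are one class to them, and where a whole thing is asked for, a point or a joint stands for the part that bears it (a point fixed in the world has none). Each returns a list of dicts, best first, with "score" (0 to 1); they miss things now and then, are a little off and sometimes report something else, mostly with a low value. They report only what shows in the picture. A call takes as long as a camera call.
- robot.look_for(camera, label): "box" ([left, top, right, bottom] in pixels, round what is visible of it).
- robot.cut_out(camera, label): "pixels" (420x560 bool, what is visible of it) and "box" ([left, top, right, bottom] in pixels, round what is visible of it).
The state is a dict: "time": time; "qpos": joint angles; "qd": joint speeds; "joint_efforts": joint torques, N m; "ee_pos": TCP position; "tcp_rot": TCP orientation; "ft_force": force on the tool from outside, world axes, zero at the start; "ft_torque": the same for the moment, N m; "gripper_width": finger opening in mm; "gripper_force": force on a finger pad.
Only numpy, scipy, OpenCV 4.12 (cv2) and the standard library are available. Lean on these libraries where they do the work, as an engineer would, in place of code of your own. Each camera call takes 0.05 s, during which the arm holds its last target. There are 200 camera calls.

TASK

The blue-capped rail is to be taken away for cleaning, so move the white pen caddy over to the yellow-capped rail. Its hook is locked by an orange sprung keeper: squeeze the keeper's lever against the black handle, giving way with the hand so that the hook is not wrenched on the rail, lift the caddy off with the keeper held open, lower it upright onto the yellow-capped rail until it rests there, let go without dropping it, and press down on the handle's top until the keeper snaps shut under the rail. Be gentle with the hook on both rails (no more than about half a kilo of sideways push or two and a half kilos up or down) and leave everything else in place.

Things in the scene. Friction and masses are not known exactly. Their poses are not given: they have to be found in the camera images.
- caddy: White pen caddy with steel hook, 0.2 to 0.37 kg, hung on the blue-capped rail. Origin: middle of the underside of the hook's bow; +x across the rail to the keeper's side, y along it. Hook: channel 11.6 mm wide for the 10 mm rail, 40 mm long (y); front plate 34 mm down, then a lip sloped away to 48 mm; back legs 18 mm down, then flared to 26 mm. It may lean 0.08 rad in its play.
- pad (a point): Foot of the sprung rubber pad under the bow, x = y = 0, 4 mm below the caddy's origin when free. It takes 7 N to start and 19 N to sink level with the bow. Locked on a rail the hook stands on it, origin 2 mm above the rail's edge, the pad pressing the keeper's toe up against the rail from below. Unlocked, the caddy's weight leaves the origin 4 mm above the rail's edge.
- pocket (a point): Middle of the caddy's pocket mouth; x = -30, z = -23 mm in the caddy's frame. The pocket, 42 (x) x 130 (y) x 72 (z) mm, lies wholly in front of the rail (caddy x = -51 to -9 mm), its bottom at z = -95 mm. Two pens are fixed in it at y = +50 and -40 mm, rising to z = +42 mm.
- caddy_grip (a point): Point at x = 2, y = 0, z = 43 mm in the caddy's frame: centre of the squeezed pair. The black-sleeved handle is a fixed upright tab, 32 mm wide (y), z = 18 to 62 mm, outer face at x = -10.4 mm; the orange lever stands opposite. Squeeze both from above, fingers closing along x, tips 15 mm or more above the origin. Fully squeezed they are parallel, 26 mm over their outer faces.
- thumb_rest (a point): Middle of the flat black thumb rest on top of the handle, 15 (x) x 32 (y) mm; x = -3, z = 67 mm in the caddy's frame. Pressing down here with about 14 to 20 N (shut fingers) sinks the pad until the bow is down on the rail, and the keeper snaps under the rail.
- keeper (a joint): Angle of the orange sprung keeper: 0 shut, 0.36 rad fully open (hard stop); from 0.2 rad its toe clears the rail, about 0.13 rad means that the toe leans on the rail's back, not under it. Axis along y at x = 13, z = 4 mm of the caddy. The spring needs about 7 N at the lever's upper half to start and 15 N fully home; let go, it shuts. The toe's underside is sloped.
- keeper_lever (a point): Outer face of the lever (20 mm wide in y) near its top; shut it leans out by 0.36 rad and this point is at x = 35, z = 55 mm of the caddy, squeezed home it is upright at x = 15.5 mm. The hook gives only 2 to 3 mm before it jams on the rail, so the handle must be backed up while the lever comes in: fingers that close evenly must shift toward the handle (-x) by half of the closing.
- keeper_toe (a point): The keeper's toe, 16 mm wide: shut, it reaches 4 mm under the rail; its upper face is 27 mm below the caddy's origin.
- stand_blue: Fixed stand: grey base 120 x 250 mm, 13 mm high, two 18 mm posts at y = +-112 mm, and on them a flat steel rail 10 mm thick (x), 25 mm high, 240 mm long (y), with blue end caps (15 x 12 x 30 mm, at y = +-126 mm). The rail's upper edge is 150 mm above the bench. Origin: centre of the base's underside; y along the rail, +x away from the robot within 20 degrees.
- stand_blue_rail (a point): Middle of the upper edge of the blue-capped rail, same axes as its stand. Locked, the hook's contact forces on a rail add up to 22 to 28 N; a sideways push at lever or handle adds several times itself by leverage. Over 50 N bends it.
- stand_yellow: Fixed stand: grey base 120 x 250 mm, 13 mm high, two 18 mm posts at y = +-112 mm, and on them a flat steel rail 10 mm thick (x), 25 mm high, 240 mm long (y), with yellow end caps (15 x 12 x 30 mm, at y = +-126 mm). Telescopic posts: upper edge clamped 112 to 162 mm above the bench, different each time, not told; feel or look for it. Origin: centre of the base's underside; y along the rail, +x away from the robot within 20 degrees.
- wash_bottle: Bystander: white wash bottle with a bent spout, 85 x 58 x 151 mm. Origin: centre of its underside.
- reagent_bottle: Bystander: small white bottle with a blue band, 47 x 47 x 100 mm. Origin: centre of its underside.
- plate_left_1: Bystander: petri dish, 93 mm wide, 15 mm high. Origin: centre of its underside.

How it is judged:
By the outcome, as a careful person would: the job done as asked, in the order asked, and still so for the second after the job is handed in, with the robot touching nothing.
It also fails if it takes over 72 s, if anything falls off the work surface, if the arm or the gripper's body presses on something with over 40 N, if the wrist force passes 120 N, or if a joint passes its speed limit or range.

## Working session

There is one attempt and no reset: what is moved stays moved. The work goes in short steps, Python scripts to look and compute and a tool call to move; the robot and the scene stay as the last step left them, time stands still between calls to the robot, and variables do not carry over. Pictures are saved under pics/ and viewed, at most 10 in all, crops included, and the job is handed in when it is done.

Besides the shell and the picture viewer there is one more tool, called after "Call:" by a JSON object that holds its "name" and its "arguments", one argument or row to a line. carry_out: Moves the arm, as the interface text tells. Its arguments: {"type":"object","properties":{"steps":{"type":"string"}},"required":["steps"]}

```bash
ls; mkdir -p pics
cat > h.py <<'E'
import numpy as np, cv2
from workcell import robot
def snap(cam,fn):
    m=robot.camera_model(cam); im=robot.camera(cam); cv2.imwrite('pics/'+fn,im[:,:,::-1]); return im,m
def ray(m,u,v):
    R=np.array(m['R']);t=np.array(m['t']);c=-R.T@t
    d=R.T@np.array([(u-m['cx'])/m['fx'],(v-m['cy'])/m['fy'],1.]);return c,d/np.linalg.norm(d)
def onz(m,u,v,z):
    c,d=ray(m,u,v);return c+d*(z-c[2])/d[2]
def proj(m,X):
    p=np.array(m['R'])@np.array(X,float)+np.array(m['t']);return np.array([m['fx']*p[0]/p[2]+m['cx'],m['fy']*p[1]/p[2]+m['cy']])
def tri(rays):
    A=np.zeros((3,3));b=np.zeros(3)
    for c,d in rays:
        P=np.eye(3)-np.outer(d,d);A+=P;b+=P@c
    X=np.linalg.solve(A,b);return X,[np.linalg.norm((np.eye(3)-np.outer(d,d))@(X-c)) for c,d in rays]
E
python3 - <<'E'
from h import *
s=robot.read_state();print(s['ee_pos'],s['tcp_rot'],s['ft_force'],s['gripper_width'])
a,_=snap('scene','s0.png');b,_=snap('top','t0.png')
cv2.imwrite('pics/both.png',cv2.resize(np.vstack([a,b]),None,fx=1,fy=1)[:,:,::-1])
for c in('scene','top'):
    m=robot.camera_model(c);print(c,m['fx'],m['cx'],m['cy'],(-np.array(m['R']).T@m['t']).round(),np.array(m['R']).round(3).tolist())
    for l in('caddy','stand_blue','stand_yellow','keeper','wash_bottle','reagent_bottle','plate_left_1','thumb_rest'):
        print(l,[(np.round(r['box']).tolist(),round(r['score'],2)) for r in robot.look_for(c,l)[:2]])
E
```

```text
pics
[ 143.0231937  -582.40791052  230.1267308 ] [[ 9.71151957e-01  2.38461188e-01 -3.71863548e-04]
 [ 2.38461450e-01 -9.71149912e-01  1.99651002e-03]
 [ 1.14954897e-04 -2.02758973e-03 -9.99997938e-01]] [0.29565877 0.70221645 0.44488053] 85.53227462973076
scene 469.80515269133343 277.06094154443764 212.51442990713 [-116. -974. 1222.] [[0.82, -0.573, -0.011], [-0.376, -0.524, -0.765], [0.432, 0.631, -0.644]]
caddy [([235.0, 173.0, 266.0, 224.0], 0.7)]
stand_blue [([226.0, 176.0, 286.0, 240.0], 0.7)]
stand_yellow [([270.0, 242.0, 348.0, 322.0], 0.57)]
keeper [([255.0, 176.0, 261.0, 189.0], 0.52)]
wash_bottle [([198.0, 165.0, 214.0, 195.0], 0.84)]
reagent_bottle []
plate_left_1 [([310.0, 339.0, 341.0, 373.0], 0.83)]
thumb_rest [([236.0, 176.0, 260.0, 224.0], 0.55)]
top 428.22654733679383 290.4067719791524 211.9813634425692 [-216. -193. 1468.] [[0.351, -0.937, 0.01], [-0.783, -0.299, -0.546], [0.514, 0.183, -0.838]]
caddy [([236.0, 181.0, 275.0, 227.0], 0.56), ([227.0, 191.0, 290.0, 240.0], 0.28)]
stand_blue [([225.0, 189.0, 293.0, 238.0], 0.68)]
stand_yellow [([318.0, 236.0, 396.0, 289.0], 0.76)]
keeper [([240.0, 184.0, 275.0, 230.0], 0.64), ([259.0, 181.0, 264.0, 185.0], 0.55)]
wash_bottle [([321.0, 237.0, 397.0, 288.0], 0.66), ([179.0, 188.0, 196.0, 217.0], 0.55)]
reagent_bottle [([336.0, 200.0, 350.0, 221.0], 0.65)]
plate_left_1 [([392.0, 298.0, 421.0, 321.0], 0.68)]
thumb_rest [([237.0, 184.0, 277.0, 230.0], 0.67)]
```

View pics/s0.png

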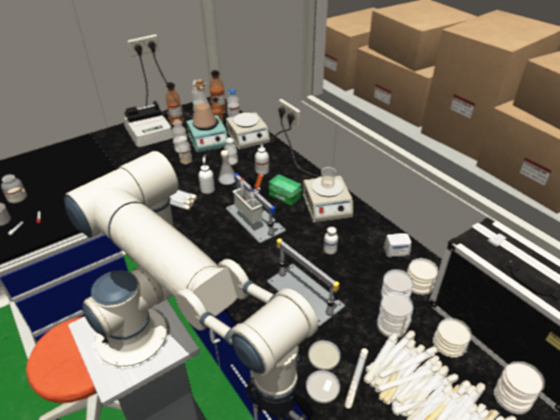

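View pics/t0.png

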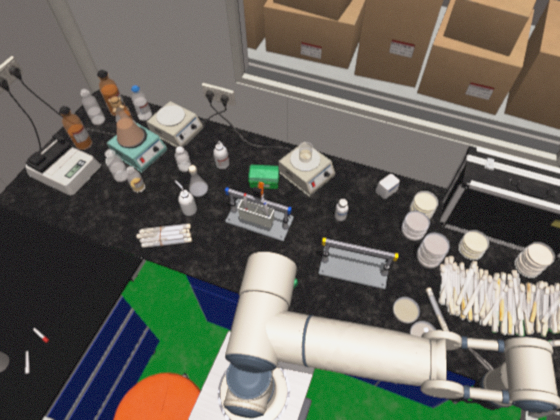

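The scene view shows the blue stand and caddy near (255,210) and the yellow stand near (305,285). In the top view the blue rail runs (227,191)–(290,210) and the yellow rail (323,241)–(396,257). Next I'll triangulate the caps.

Run:
```python
from h import *
reg={'scene':{'b':(222,168,290,222),'y':(268,232,350,295)},'top':{'b':(220,180,300,220),'y':(315,232,405,265)}}
out={}
for c in reg:
    m=robot.camera_model(c);im=cv2.imread('pics/'+c[0]+'0.png');hsv=cv2.cvtColor(im,cv2.COLOR_BGR2HSV)
    for k,(l,t,r,b) in reg[c].items():
        lo,hi=((105,90,60),(130,255,255)) if k=='b' else((18,110,90),(35,255,255))
        M=cv2.inRange(hsv,lo,hi);Z=np.zeros_like(M);Z[t:b,l:r]=M[t:b,l:r]
        n,_,st,ce=cv2.connectedComponentsWithStats(Z)
        L=[(int(st[i,4]),ce[i].round(1).tolist()) for i in range(1,n) if st[i,4]>4];L.sort(reverse=True);print(c,k,L[:5])
        out[c,k]=sorted([np.array(x[1]) for x in L[:2]],key=lambda p:p[0])
ms=robot.camera_model('scene');mt=robot.camera_model('top')
for k in 'by':
    P=[tri([ray(ms,*a),ray(mt,*b)]) for a,b in zip(out['scene',k],out['top',k])]
    for p in P:print(k,p[0].round(1),np.round(p[1],1))
    d=P[1][0]-P[0][0];print('len',np.linalg.norm(d),'mid',(P[0][0]+P[1][0])/2,'ang of +y',np.degrees(np.arctan2(-d[1],-d[0])))
```

```text
scene b [(42, [272.3, 209.6]), (19, [235.6, 174.4])]
scene y [(54, [335.6, 285.9]), (38, [278.5, 241.7])]
top b [(34, [289.1, 209.8]), (30, [226.2, 190.3])]
top y [(34, [395.7, 256.6]), (34, [323.6, 240.8])]
b [600.2 357.2 151.8] [2.5 2.5]
b [603.6 104.8 144.1] [0.5 0.5]
len 252.56152865208955 mid [601.89532667 230.96980261 147.953208  ] ang of +y 90.77511670084321
y [516.9 -57.  158.4] [0.1 0.1]
y [ 548.  -307.8  154.8] [0. 0.]
len 252.75727874026813 mid [ 532.45959355 -182.40913542  156.57975583] ang of +y 97.07773248363362
```

Call:
{"name": "carry_out", "arguments": {
  "steps": "0.03 0.04 0.02 0 0 8 1; 0.065 0.08 0.045 0 0 16.5 1; 0.1 0.12 0.07 0 0 25 1; 0.135 0.16 0.09 0 0 33.5 1; 0.17 0.2 0.11 0 0 42 1; 0.205 0.24 0.12 0 0 50 1; 0.24 0.28 0.12 0 0 58.5 1; 0.27 0.32 0.12 0 0 67 1; 0.3 0.355 0.12 0 0 75 1; 0.33 0.38 0.12 0 0 83 1"
}}

```text
time: 1.9
ee_pos: [455.8, -218.8, 352.0]
tcp_rot: [[-0.124, 0.992, 0.002], [0.992, 0.124, -0.001], [-0.001, 0.001, -1.0]]
ft_force: [0.3, -0.9, 0.7]
gripper_width: 85.2
gripper_force: 0.0
```

Run:
```python
from h import *
s=robot.read_state();print(s['time'],s['ee_pos'],np.round(s['tcp_rot'],3).tolist(),s['qpos'])
im,m=snap('wrist','w1.png')
print((-np.array(m['R']).T@m['t']).round(),np.array(m['R']).round(3).tolist(),m['fx'])
for z in(120,158):print(proj(m,[532,-182,z]))
```

```text
1.9 [ 455.75728723 -218.82123756  351.95741351] [[-0.124, 0.992, 0.002], [0.992, 0.124, -0.001], [-0.001, 0.001, -1.0]] [-5.14883023e-01 -1.03643545e-01  1.20755332e+00 -6.95835583e-05
  2.03583278e+00 -6.39248824e-01]
[ 446. -138.  495.] [[0.992, 0.125, 0.001], [0.118, -0.94, 0.319], [0.041, -0.316, -0.948]] 298.5669699733582
[347.02005251 160.86655235]
[353.8622726  165.81214847]
```

View pics/w1.png

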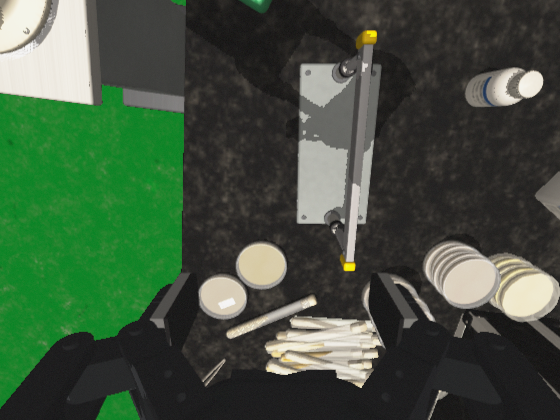

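The wrist view shows the yellow stand clearly. World x runs right and y runs up; the caps are at about (367,39) and (348,266). Now I'll fit the rail while heading for the blue stand.

```bash
cat >> h.py <<'E'
from scipy.optimize import least_squares
CAPS=np.array([[sx*7.5,sy*126+ty*6,z] for sy in(-1,1) for sx in(-1,1) for ty in(-1,1) for z in(-27.5+0,2.5)]).reshape(2,8,3)
def capmask(im,k,roi=None):
    hsv=cv2.cvtColor(im,cv2.COLOR_RGB2HSV)
    lo,hi=((105,100,50),(130,255,255)) if k=='b' else((18,110,80),(35,255,255))
    M=cv2.inRange(hsv,lo,hi)
    if roi: Z=np.zeros_like(M);l,t,r,b=roi;Z[t:b,l:r]=M[t:b,l:r];M=Z
    n,_,st,ce=cv2.connectedComponentsWithStats(M)
    return sorted([(int(st[i,4]),st[i,:4].tolist(),ce[i]) for i in range(1,n) if st[i,4]>8],key=lambda x:-x[0])
def boxres(p,m,boxes,capz):  # p: x,y,yaw,h ; boxes sorted [low-y cap, high-y cap]
    c,s=np.cos(p[2]),np.sin(p[2]);r=[]
    for C,b in zip(CAPS,boxes):
        Q=C.copy();Q[:,2]+=capz
        W=np.c_[p[0]+c*Q[:,0]-s*Q[:,1],p[1]+s*Q[:,0]+c*Q[:,1],p[3]+Q[:,2]]
        U=np.array([proj(m,w) for w in W]);r+=list(np.r_[U.min(0),U.max(0)]-[b[0]-.5,b[1]-.5,b[0]+b[2]-.5,b[1]+b[3]-.5])
    return np.array(r)
E
python3 - <<'E'
from h import *
im=cv2.imread('pics/w1.png')[:,:,::-1].copy()
m=robot.camera_model('wrist')
L=capmask(im,'y',(300,20,420,300));print([(a,b) for a,b,_ in L[:4]])
bx=[b for _,b,_ in sorted(L[:2],key=lambda x:-x[2][1])]
for cz in(-2.5,0,2.5):
    f=least_squares(boxres,[532,-182,.1,150],args=(m,bx,cz));print(cz,f.x.round(3),f.cost,f.fun.round(1))
E
```

```text
[(284, [356, 30, 21, 19]), (163, [340, 254, 16, 18])]
-2.5 [ 5.39240e+02 -1.73096e+02  1.34000e-01  1.63728e+02] 3.1815746993832996 [-0.5 -0.8  0.7  0.4 -1.4 -0.6  1.1  1. ]
0 [ 5.39240e+02 -1.73096e+02  1.34000e-01  1.61228e+02] 3.181574699383205 [-0.5 -0.8  0.7  0.4 -1.4 -0.6  1.1  1. ]
2.5 [ 5.39240e+02 -1.73096e+02  1.34000e-01  1.58728e+02] 3.181574699383347 [-0.5 -0.8  0.7  0.4 -1.4 -0.6  1.1  1. ]
```

Call:
{"name": "carry_out", "arguments": {
  "steps": "0.01 0.04 0 0 0 0 1; 0.02 0.085 0 0 0 -1 1; 0.03 0.13 0 0 0 -2 1; 0.04 0.175 0 0 0 -3 1; 0.05 0.22 0 0 0 -4 1; 0.06 0.265 0 0 0 -5 1; 0.07 0.31 0 0 0 -6 1; 0.075 0.335 0 0 0 -6.5 1; 0.08 0.35 0 0 0 -6.5 1; 0.08 0.35 0 0 0 -6.5 1"
}}

```text
time: 2.95
ee_pos: [535.2, 130.5, 350.4]
tcp_rot: [[-0.008, 1.0, -0.001], [1.0, 0.008, -0.0], [-0.0, -0.001, -1.0]]
ft_force: [-0.5, -0.9, -0.1]
gripper_width: 85.6
gripper_force: 0.0
```

Run:
```python
from h import *
s=robot.read_state();print(s['time'],s['ee_pos'],np.round(s['tcp_rot'],3).tolist())
im,m=snap('wrist','w2.png')
for l in('caddy','keeper','keeper_lever','thumb_rest','stand_blue'):
    print(l,[(np.round(r['box']).tolist(),round(r['score'],2)) for r in robot.look_for('wrist',l)[:2]])
L=capmask(im,'b');print([(a,b) for a,b,_ in L[:6]])
L=[l for l in L if 150<l[2][0]<450]
bx=[b for _,b,_ in sorted(L[:2],key=lambda x:-x[2][1])]
for cz in(-2.5,0,2.5):
    f=least_squares(boxres,[602,231,0,150],args=(m,bx,cz));print(cz,f.x.round(3),f.cost,f.fun.round(1))
```

```text
2.95 [535.22638814 130.53233881 350.37300541] [[-0.008, 1.0, -0.001], [1.0, 0.008, -0.0], [-0.0, -0.001, -1.0]]
caddy [([299.0, 29.0, 403.0, 160.0], 0.68)]
keeper [([368.0, 82.0, 405.0, 105.0], 0.8)]
keeper_lever []
thumb_rest [([294.0, 31.0, 408.0, 156.0], 0.6)]
stand_blue [([291.0, 0.0, 381.0, 210.0], 0.92), ([297.0, 30.0, 406.0, 162.0], 0.15)]
[(152, [332, 198, 16, 15]), (67, [316, 137, 9, 9])]
-2.5 [ 7.05086e+02  1.01500e+01  3.54000e-01 -5.65660e+02] 48.23714353095042 [ 5.4  4.8 -4.5 -3.7  1.1  1.3 -1.8 -2.2]
0 [ 7.05086e+02  1.01500e+01  3.54000e-01 -5.68161e+02] 48.237143530958384 [ 5.4  4.8 -4.5 -3.7  1.1  1.3 -1.8 -2.2]
2.5 [ 7.05086e+02  1.01500e+01  3.54000e-01 -5.70661e+02] 48.23714353096195 [ 5.4  4.8 -4.5 -3.7  1.1  1.3 -1.8 -2.2]
```

View pics/w2.png

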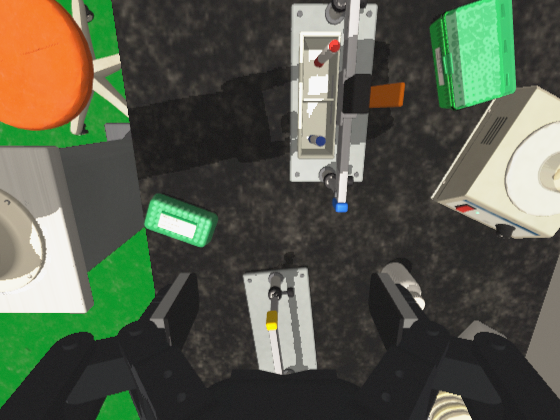

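The wrist view shows the caddy handle in black at (357,80), the orange lever at (387,95) and the low-y blue cap at (341,205). The arm was still moving when I took it. I'll centre over the caddy and look again with the arm settled.

Call:
{"name": "carry_out", "arguments": {
  "steps": "0.02 0.02 0 0 0 0 1; 0.045 0.04 0 0 0 0 1; 0.045 0.04 0 0 0 0 1; 0.045 0.04 0 0 0 0 1; 0.045 0.04 0 0 0 0 1; 0.045 0.04 0 0 0 0 1; 0.045 0.04 0 0 0 0 1; 0.045 0.04 0 0 0 0 1; 0.045 0.04 0 0 0 0 1; 0.045 0.04 0 0 0 0 1"
}}

```text
time: 4.25
ee_pos: [579.8, 169.2, 351.1]
tcp_rot: [[-0.005, 1.0, 0.0], [1.0, 0.005, 0.0], [0.0, 0.0, -1.0]]
ft_force: [-0.3, 0.7, 0.5]
gripper_width: 85.5
gripper_force: 0.0
```

Run:
```python
from h import *
s=robot.read_state();print(s['time'],s['ee_pos'],np.round(s['tcp_rot'],4).tolist(),s['ft_force'])
im,m=snap('wrist','w3.png')
import pickle
R=np.array(m['R']);t=np.array(m['t']);Rt=np.array(s['tcp_rot']);pt=np.array(s['ee_pos'])
He_R=R@Rt; He_t=R@pt+t   # tool->cam
pickle.dump((im,m,He_R,He_t,s),open('w3.pkl','wb'))
for l in('caddy','keeper','keeper_lever','thumb_rest','stand_blue'):
    print(l,[(np.round(r['box']).tolist(),round(r['score'],2)) for r in robot.look_for('wrist',l)[:2]])
L=capmask(im,'b');print([(a,b) for a,b,_ in L[:6]])
L=[l for l in L if (l[2][1]<60 or l[2][1]>200)]
bx=[b for _,b,_ in sorted(L[:2],key=lambda x:-x[2][1])]
f=least_squares(boxres,[602,231,0,150],args=(m,bx,0));print(f.x.round(3),f.cost,f.fun.round(1))
f=least_squares(lambda p:boxres(np.r_[p,150],m,bx,0),[602,231,0]);print(f.x.round(3),f.cost,f.fun.round(1))
# yellow redo
im1=cv2.imread('pics/w1.png')[:,:,::-1].copy()
R1t=np.array([[-0.124,0.992,0.002],[0.992,0.124,-0.001],[-0.001,0.001,-1.0]]);U,_,V=np.linalg.svd(R1t);R1t=U@V
R1=He_R@R1t.T;m1=dict(m);m1['R']=R1;m1['t']=He_t-R1@np.array([455.75728723,-218.82123756,351.95741351])
print((-R1.T@m1['t']).round(1),R1.round(3).tolist())
pickle.dump((im1,m1),open('w1.pkl','wb'))
bx=[[340,254,16,18],[356,30,21,19]]
f=least_squares(boxres,[532,-182,.1,150],args=(m1,bx,0));print(f.x.round(3),f.cost,f.fun.round(1))
cv2.imwrite('pics/w3c.png',cv2.resize(im[0:300,200:440],None,fx=2,fy=2,interpolation=cv2.INTER_CUBIC)[:,:,::-1])
```

```text
4.25 [579.84373098 169.18275074 351.10858492] [[-0.0051, 1.0, 0.0001], [1.0, 0.0051, 0.0], [0.0, 0.0001, -1.0]] [-0.28144615  0.73734548  0.54492055]
caddy [([260.0, 71.0, 350.0, 192.0], 0.55)]
keeper [([316.0, 125.0, 349.0, 148.0], 0.79)]
keeper_lever [([316.0, 124.0, 348.0, 152.0], 0.62)]
thumb_rest [([257.0, 73.0, 353.0, 191.0], 0.88)]
stand_blue [([257.0, 3.0, 345.0, 243.0], 0.89)]
[(128, [297, 226, 13, 16]), (111, [300, 0, 17, 13]), (66, [271, 175, 9, 9]), (12, [277, 163, 6, 5])]
[6.05176e+02 2.31030e+02 6.00000e-03 1.44061e+02] 28.32564734096814 [-0.2 -1.  -0.1  0.2  0.  -4.7  0.   5.8]
[6.04763e+02 2.30428e+02 6.00000e-03] 34.95038518410309 [-0.3  1.  -0.   2.5 -0.1 -6.3  0.2  4.8]
[ 446.  -137.6  494.7] [[0.992, 0.125, 0.001], [0.118, -0.94, 0.319], [0.041, -0.316, -0.948]]
[ 5.35179e+02 -1.80592e+02  1.21000e-01  1.62342e+02] 3.0819492375222257 [-0.5 -0.9  0.6  0.5 -1.4 -0.6  1.1  0.9]
```

View pics/w3c.png

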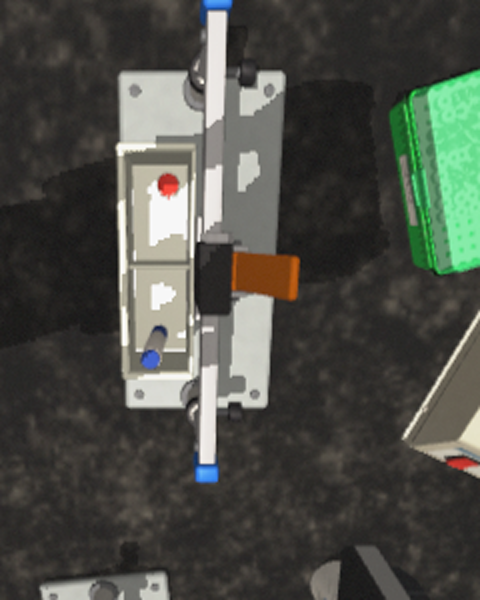

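The crop shows the black handle top at about (298–316, 121–156) in full-image pixels and the orange lever at (316–349, 127–150). The rail is centred at about x=308. The caddy faces as described, with its pocket toward the robot.

Run:
```python
from h import *
import pickle
im,m,_,_,s=pickle.load(open('w3.pkl','rb'))
g=im.max(2).astype(int)
sub=(g<45).astype(np.uint8)
n,lab,st,ce=cv2.connectedComponentsWithStats(sub[100:175,285:325])
print([(x.tolist()) for x in st if 100<x[4]<2500])
print(g[138,292:322]);print(g[110:166,306])
hsv=cv2.cvtColor(im,cv2.COLOR_RGB2HSV);M=cv2.inRange(hsv,(5,120,50),(18,255,255));M[:,:290]=0;M[:110]=0;M[160:]=0;M[:,360:]=0
ys,xs=np.nonzero(M);print('orange',xs.min(),xs.max(),ys.min(),ys.max())
for r in(130,138,146):
  x=np.nonzero(M[r])[0];print(r,x.min(),x.max())
th=.006
def C(p,x0,y0,z0,lean=0):
    x,y,z=p;x,z=x*np.cos(lean)+z*np.sin(lean),-x*np.sin(lean)+z*np.cos(lean)
    return np.array([x0+x*np.cos(th)-y*np.sin(th),y0+x*np.sin(th)+y*np.cos(th),z0+z])
for lean in(-.05,0,.05):
  for nm,p in dict(thumb=(-3,0,67),tl=(-10.5,16,67),br=(4.5,-16,67),lev=(35,0,55),levt=(37,10,62),levb=(37,-10,62),pk1=(-51,65,-23),pk2=(-9,-65,-23)).items():
    print(lean,nm,proj(m,C(p,604.9,231,152,lean)).round(1),end=' ')
  print()
```

```text
[[0, 0, 40, 75, 2457], [12, 21, 19, 36, 543]]
[183 110 107 168 174  41  29  30  32  40  39  38  40  41  39  40  39  38
  40  38  41  40  41  64 142 171 122 122 122 122]
[234 231 215 142 142 137 133 147 151 151 141 103  55  62  62  53  40  39
  40  39  38  38  40  38  40  40  41  41  39  39  40  40  39  42  38  41
  40  41  39  40  40  39  41  39  39  37  39  74 123 139 140 139 140 183
 228 211]
orange 315 349 126 150
130 316 349
138 315 349
146 328 348
-0.05 thumb [304.  138.5] -0.05 tl [295.9 119.7] -0.05 br [311.9 156.6] -0.05 lev [344.9 137.7] -0.05 levt [349.  126.7] -0.05 levb [347.5 149.5] -0.05 pk1 [261.1  72.5] -0.05 pk2 [297.  186.6] 
0 thumb [307.8 138.5] 0 tl [299.7 119.7] 0 br [315.6 156.6] 0 lev [347.5 137.6] 0 levt [352.1 126.7] 0 levb [350.5 149.3] 0 pk1 [259.8  72.2] 0 pk2 [296.1 186.7] 
0.05 thumb [311.5 138.5] 0.05 tl [303.6 119.8] 0.05 br [319.2 156.6] 0.05 lev [350.  137.4] 0.05 levt [355.  126.6] 0.05 levb [353.4 149.1] 0.05 pk1 [258.7  71.9] 0.05 pk2 [295.2 186.8]
```

Call:
{"name": "carry_out", "arguments": {
  "steps": "0.02 0.03 0 0 0 0 0.9; 0.04 0.062 0 0 0 0 0.7; 0.0405 0.062 -0.03 0 0 0 0.7; 0.0405 0.062 -0.06 0 0 0 0.7; 0.0405 0.062 -0.09 0 0 0 0.7; 0.0405 0.062 -0.11 0 0 0 0.7; 0.0405 0.062 -0.12 0 0 0 0.7; 0.0405 0.062 -0.12 0 0 0 0.7; 0.0405 0.062 -0.12 0 0 0 0.7; 0.0405 0.062 -0.12 0 0 0 0.7"
}}

```text
time: 5.55
ee_pos: [621.0, 231.4, 233.3]
tcp_rot: [[-0.005, 1.0, 0.003], [1.0, 0.005, 0.001], [0.001, 0.003, -1.0]]
ft_force: [0.0, -0.3, -0.5]
gripper_width: 59.9
gripper_force: 0.0
```

Run:
```python
from h import *
s=robot.read_state();print(s['time'],s['ee_pos'],s['tcp_rot'][:,1],s['ft_force'],s['gripper_width'])
im,m=snap('wrist','w4.png')
# project lines: finger inner points and handle
for p in((594.6,231,214),(643,231,207)):print(proj(m,p))
cv2.imwrite('pics/w4c.png',cv2.resize(im[120:420,120:440],None,fx=2,fy=2,interpolation=cv2.INTER_CUBIC)[:,:,::-1])
```

```text
5.55 [620.97706597 231.39200085 233.25122081] [0.99998173 0.00518078 0.00311278] [ 0.04680176 -0.2790588  -0.54928315] 59.889276875463956
[238.38585648 258.51229927]
[317.50895366 253.73190749]
```

View pics/w4c.png

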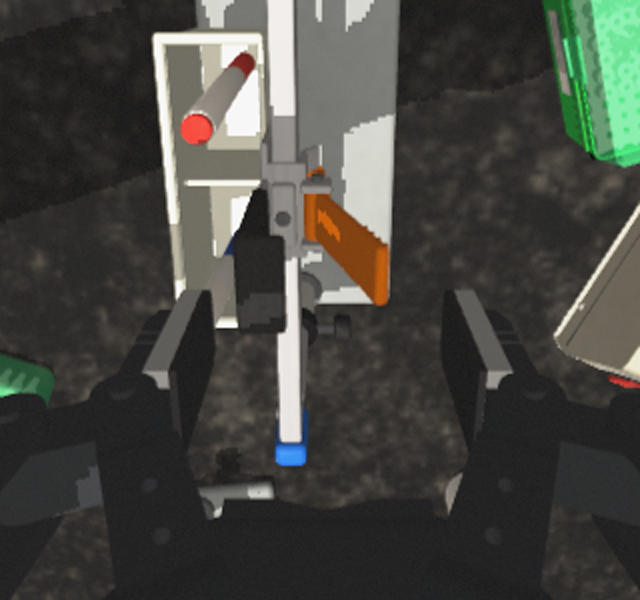

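The crop shows the handle at (240–285, 235–330) and the lever top at (375–388, 240–305), both between the finger pads, which sit at about 212 and 445. I'll descend.

Call:
{"name": "carry_out", "arguments": {
  "steps": "0 0 -0.01 0 0 0 0.7; 0 0 -0.02 0 0 0 0.7; 0 0 -0.03 0 0 0 0.7; 0 0 -0.04 0 0 0 0.7; 0 0 -0.048 0 0 0 0.7; 0 0 -0.054 0 0 0 0.7; 0 0 -0.054 0 0 0 0.7; 0 0 -0.054 0 0 0 0.7; 0 0 -0.054 0 0 0 0.7; 0 0 -0.054 0 0 0 0.7"
}}

```text
time: 6.6
ee_pos: [620.7, 231.3, 177.7]
tcp_rot: [[-0.005, 1.0, 0.001], [1.0, 0.005, 0.0], [0.0, 0.001, -1.0]]
ft_force: [0.1, 0.2, 0.7]
gripper_width: 60.0
gripper_force: 0.0
```

Call:
{"name": "carry_out", "arguments": {
  "steps": "0.0005 0 0 0 0 0 0.7; 0.001 0 0 0 0 0 0.7; 0.0015 0 0 0 0 0 0.7; 0.002 0 0 0 0 0 0.7; 0.002 0 0 0 0 0 0.7; 0.002 0 0 0 0 0 0.7; 0.002 0 0 0 0 0 0.7; 0.002 0 0 0 0 0 0.7; 0.002 0 0 0 0 0 0.7; 0.002 0 0 0 0 0 0.7"
}}

```text
time: 7.6
ee_pos: [622.5, 231.3, 177.0]
tcp_rot: [[-0.005, 1.0, 0.0], [1.0, 0.005, -0.0], [-0.0, 0.0, -1.0]]
ft_force: [0.0, 0.3, -0.0]
gripper_width: 59.4
gripper_force: 0.0
```

Call:
{"name": "carry_out", "arguments": {
  "steps": "0.0003 0 0 0 0 0 0.7; 0.0006 0 0 0 0 0 0.7; 0.0009 0 0 0 0 0 0.7; 0.0012 0 0 0 0 0 0.7; 0.0012 0 0 0 0 0 0.7; 0.0012 0 0 0 0 0 0.7; 0.0012 0 0 0 0 0 0.7; 0.0012 0 0 0 0 0 0.7; 0.0012 0 0 0 0 0 0.7; 0.0012 0 0 0 0 0 0.7"
}}

```text
time: 8.6
ee_pos: [623.6, 231.3, 177.0]
tcp_rot: [[-0.005, 1.0, -0.0], [1.0, 0.005, -0.0], [-0.0, -0.0, -1.0]]
ft_force: [-2.1, 0.3, -0.2]
gripper_width: 59.7
gripper_force: 0.7
```

Call:
{"name": "carry_out", "arguments": {
  "steps": "0.0002 0 0 0 0 0 0.7; 0.0004 0 0 0 0 0 0.7; 0.0006 0 0 0 0 0 0.7; 0.0006 0 0 0 0 0 0.7; 0.0006 0 0 0 0 0 0.7; 0.0006 0 0 0 0 0 0.7; 0.0006 0 0 0 0 0 0.7; 0.0006 0 0 0 0 0 0.7; 0.0006 0 0 0 0 0 0.7; 0.0006 0 0 0 0 0 0.7"
}}

```text
time: 9.6
ee_pos: [624.2, 231.3, 177.1]
tcp_rot: [[-0.005, 1.0, -0.0], [1.0, 0.005, 0.0], [0.0, -0.0, -1.0]]
ft_force: [-5.8, -0.7, 2.8]
gripper_width: 60.0
gripper_force: 2.5
```

Call:
{"name": "carry_out", "arguments": {
  "steps": "-0.001 0 0 0 0 0 0.7; -0.0015 0 0 0 0 0 0.7; -0.0022 0 0 0 0 0 0.686; -0.003 0 0 0 0 0 0.668; -0.0038 0 0 0 0 0 0.65; -0.0046 0 0 0 0 0 0.63; -0.0054 0 0 0 0 0 0.61; -0.006 0 0 0 0 0 0.59; -0.006 0 0 0 0 0 0.585; -0.006 0 0 0 0 0 0.585"
}}

```text
time: 10.6
ee_pos: [618.2, 231.3, 177.0]
tcp_rot: [[-0.005, 1.0, 0.0], [1.0, 0.005, 0.0], [0.0, 0.0, -1.0]]
ft_force: [0.9, 0.4, -0.4]
gripper_width: 50.2
gripper_force: 0.0
```

Call:
{"name": "carry_out", "arguments": {
  "steps": "-0.0003 0 0 0 0 0 0.58; -0.0006 0 0 0 0 0 0.573; -0.0009 0 0 0 0 0 0.566; -0.0012 0 0 0 0 0 0.559; -0.0015 0 0 0 0 0 0.552; -0.0018 0 0 0 0 0 0.545; -0.002 0 0 0 0 0 0.538; -0.002 0 0 0 0 0 0.538; -0.002 0 0 0 0 0 0.538; -0.002 0 0 0 0 0 0.538"
}}

```text
time: 11.6
ee_pos: [616.7, 231.2, 177.4]
tcp_rot: [[-0.005, 1.0, 0.001], [1.0, 0.005, 0.0], [0.0, 0.001, -1.0]]
ft_force: [3.6, -0.1, 1.6]
gripper_width: 45.7
gripper_force: 5.9
```

Call:
{"name": "carry_out", "arguments": {
  "steps": "0.0002 0 0 0 0 0 0.538; 0.0004 0 0 0 0 0 0.538; 0.0006 0 0 0 0 0 0.538; 0.0006 0 0 0 0 0 0.538; 0.0006 0 0 0 0 0 0.538; 0.0006 0 0 0 0 0 0.538; 0.0006 0 0 0 0 0 0.538; 0.0006 0 0 0 0 0 0.538; 0.0006 0 0 0 0 0 0.538; 0.0006 0 0 0 0 0 0.538"
}}

```text
time: 12.6
ee_pos: [616.8, 231.3, 177.3]
tcp_rot: [[-0.005, 1.0, 0.0], [1.0, 0.005, 0.0], [0.0, 0.0, -1.0]]
ft_force: [1.5, 0.1, 4.8]
gripper_width: 45.6
gripper_force: 7.2
```

Call:
{"name": "carry_out", "arguments": {
  "steps": "-0.0003 0 0 0 0 0 0.531; -0.0006 0 0 0 0 0 0.524; -0.0009 0 0 0 0 0 0.517; -0.0012 0 0 0 0 0 0.51; -0.0015 0 0 0 0 0 0.503; -0.0018 0 0 0 0 0 0.496; -0.002 0 0 0 0 0 0.491; -0.002 0 0 0 0 0 0.491; -0.002 0 0 0 0 0 0.491; -0.002 0 0 0 0 0 0.491"
}}

```text
time: 13.6
ee_pos: [614.9, 231.3, 178.4]
tcp_rot: [[-0.005, 1.0, 0.001], [1.0, 0.005, 0.0], [0.0, 0.001, -1.0]]
ft_force: [1.0, -1.1, 8.4]
gripper_width: 42.2
gripper_force: 8.9
```

Call:
{"name": "carry_out", "arguments": {
  "steps": "-0.0003 0 0.0003 0 0 0 0.484; -0.0006 0 0.0006 0 0 0 0.477; -0.0009 0 0.0008 0 0 0 0.47; -0.0012 0 0.001 0 0 0 0.463; -0.0015 0 0.0012 0 0 0 0.456; -0.0018 0 0.0014 0 0 0 0.449; -0.002 0 0.0015 0 0 0 0.444; -0.002 0 0.0015 0 0 0 0.444; -0.002 0 0.0015 0 0 0 0.444; -0.002 0 0.0015 0 0 0 0.444"
}}

```text
time: 14.6
ee_pos: [612.9, 231.3, 179.4]
tcp_rot: [[-0.005, 1.0, 0.001], [1.0, 0.005, 0.0], [0.0, 0.001, -1.0]]
ft_force: [1.5, -0.4, 6.4]
gripper_width: 38.3
gripper_force: 9.4
```

Call:
{"name": "carry_out", "arguments": {
  "steps": "-0.0003 0 0.0002 0 0 0 0.436; -0.0007 0 0.0004 0 0 0 0.428; -0.0011 0 0.0006 0 0 0 0.42; -0.0015 0 0.0008 0 0 0 0.412; -0.0019 0 0.001 0 0 0 0.404; -0.0023 0 0.0012 0 0 0 0.395; -0.0027 0 0.0014 0 0 0 0.386; -0.0029 0 0.0016 0 0 0 0.377; -0.0029 0 0.0018 0 0 0 0.374; -0.0029 0 0.0018 0 0 0 0.374"
}}

```text
time: 15.6
ee_pos: [609.9, 231.2, 180.7]
tcp_rot: [[-0.005, 1.0, 0.0], [1.0, 0.005, 0.0], [0.0, 0.0, -1.0]]
ft_force: [0.4, -0.5, 4.4]
gripper_width: 32.2
gripper_force: 10.3
```

Call:
{"name": "carry_out", "arguments": {
  "steps": "-0.0003 0 0.0002 0 0 0 0.366; -0.0007 0 0.0004 0 0 0 0.358; -0.0011 0 0.0006 0 0 0 0.35; -0.0015 0 0.0008 0 0 0 0.342; -0.0019 0 0.001 0 0 0 0.334; -0.0023 0 0.0012 0 0 0 0.326; -0.0027 0 0.0014 0 0 0 0.318; -0.003 0 0.0014 0 0 0 0.31; -0.003 0 0.0014 0 0 0 0.306; -0.003 0 0.0014 0 0 0 0.302"
}}

```text
time: 16.6
ee_pos: [606.9, 231.2, 181.6]
tcp_rot: [[-0.005, 1.0, -0.0], [1.0, 0.005, -0.0], [-0.0, -0.0, -1.0]]
ft_force: [1.5, 0.3, 3.8]
gripper_width: 26.0
gripper_force: 11.5
```

Call:
{"name": "carry_out", "arguments": {
  "steps": "0 0 0 0 0 0 0.295; 0 0 0 0 0 0 0.285; 0 0 0 0 0 0 0.27; 0 0 0 0 0 0 0.25; 0 0 0 0 0 0 0.22; 0 0 0 0 0 0 0.2; 0 0 0 0 0 0 0.2; 0 0 0 0 0 0 0.2; 0 0 0 0 0 0 0.2; 0 0 0 0 0 0 0.2"
}}

```text
time: 17.6
ee_pos: [606.7, 231.3, 181.6]
tcp_rot: [[-0.005, 1.0, -0.001], [1.0, 0.005, -0.0], [-0.0, -0.001, -1.0]]
ft_force: [-2.0, -1.0, 4.3]
gripper_width: 24.4
gripper_force: 59.6
```

Run:
```python
from h import *
s=robot.read_state();print(s['ee_pos'],s['ft_force'],s['ft_torque'],s['gripper_width'])
im,m=snap('wrist','w5.png')
cv2.imwrite('pics/w5c.png',cv2.resize(im[120:420,160:440],None,fx=2,fy=2,interpolation=cv2.INTER_CUBIC)[:,:,::-1])
```

```text
[606.72996262 231.25256639 181.6229188 ] [-1.9592225  -0.96115594  4.3028366 ] [-0.18024647  0.40946876  0.0021958 ] 24.425249441258067
```

View pics/w5c.png

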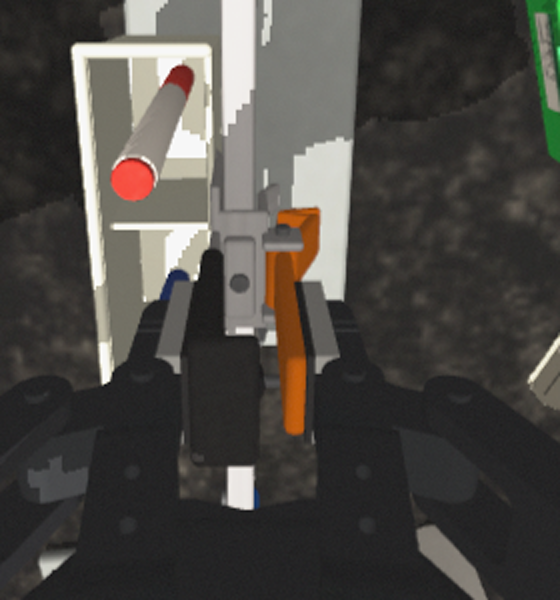

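Fully squeezed: the lever at (290,340) stands upright against the right-hand pad and the toe has swung clear. Lifting slowly.

Call:
{"name": "carry_out", "arguments": {
  "steps": "-0.0003 0 0.001 0 0 0 0.2; -0.0003 0 0.002 0 0 0 0.2; -0.0003 0 0.003 0 0 0 0.2; -0.0003 0 0.004 0 0 0 0.2; -0.0003 0 0.005 0 0 0 0.2; -0.0003 0 0.006 0 0 0 0.2; -0.0003 0 0.008 0 0 0 0.2; -0.0003 0 0.01 0 0 0 0.2; -0.0003 0 0.012 0 0 0 0.2; -0.0003 0 0.014 0 0 0 0.2"
}}

```text
time: 18.65
ee_pos: [606.7, 231.3, 196.0]
tcp_rot: [[-0.005, 1.0, 0.0], [1.0, 0.005, 0.0], [0.0, 0.0, -1.0]]
ft_force: [-0.2, -0.2, -2.5]
gripper_width: 24.6
gripper_force: 58.9
```

Call:
{"name": "carry_out", "arguments": {
  "steps": "0 0 0.004 0 0 0 0.2; 0 0 0.008 0 0 0 0.2; 0 0 0.014 0 0 0 0.2; 0 0 0.02 0 0 0 0.2; 0 0 0.028 0 0 0 0.2; 0 0 0.036 0 0 0 0.2; 0 0 0.046 0 0 0 0.2; 0 0 0.056 0 0 0 0.2; 0 0 0.066 0 0 0 0.2; 0 0 0.076 0 0 0 0.2"
}}

```text
time: 19.65
ee_pos: [606.7, 231.3, 272.8]
tcp_rot: [[-0.005, 1.0, 0.0], [1.0, 0.005, 0.0], [0.0, 0.0, -1.0]]
ft_force: [0.0, -1.1, -2.9]
gripper_width: 24.4
gripper_force: 59.0
```

Run:
```python
from h import *
s=robot.read_state();print(s['time'],s['ee_pos'],s['ft_force'],s['ft_torque'],s['gripper_width'],s['gripper_force'])
import pickle
im1,m1=pickle.load(open('w1.pkl','rb'))
# refine yellow with scene + top + wrist cap boxes
ims={c:cv2.imread('pics/'+c[0]+'0.png')[:,:,::-1].copy() for c in('scene','top')}
rois={'scene':(268,232,350,295),'top':(315,232,405,265)}
obs=[(m1,[[340,254,16,18],[356,30,21,19]],1)]
for c in rois:
    L=capmask(ims[c],'y',rois[c])[:2];L=sorted(L,key=lambda x:-x[2][0]);print(c,[l[1] for l in L]);obs.append((robot.camera_model(c),[l[1] for l in L],1))
def F(p,o): return np.concatenate([boxres(p,m,b,0)*w for m,b,w in o])
for o in(obs[:1],obs[1:],obs):
    f=least_squares(F,[532,-182,.1,150],args=(o,),loss='soft_l1');print(f.x.round(3),f.cost,f.fun.round(1))
```

```text
19.65 [606.71557032 231.26373447 272.80211111] [ 0.04037767 -1.09334494 -2.86181522] [ 0.0227811  -0.03835116 -0.03018965] 24.4462248390061 58.96051235496998
scene [[333, 281, 7, 11], [276, 238, 7, 10]]
top [[393, 252, 6, 9], [322, 237, 5, 9]]
[ 5.35103e+02 -1.80626e+02  1.21000e-01  1.62189e+02] 2.4910910076780706 [-0.5 -0.9  0.6  0.4 -1.6 -0.5  0.9  1. ]
[ 5.34767e+02 -1.82283e+02  1.23000e-01  1.65661e+02] 0.7351773132391575 [-0.  -0.5  0.1  0.1  0.7 -0.2 -0.4  0.4  0.2  0.4  0.  -0.  -0.1  0.2
 -0.3 -0.3]
[ 5.35246e+02 -1.80870e+02  1.22000e-01  1.63145e+02] 4.055358016280474 [-0.2 -0.4  0.9  1.  -1.4 -0.5  1.2  1.1 -0.3 -0.2 -0.2  0.3  0.6  0.
 -0.5  0.6 -0.3  0.6 -0.5  0.1 -0.5  0.3 -0.7 -0.2]
```

Call:
{"name": "carry_out", "arguments": {
  "steps": "0 0 0.015 0 0 0 0.2; 0 -0.005 0.03 0 0 0.5 0.2; -0.002 -0.02 0.04 0 0 1 0.2; -0.007 -0.045 0.04 0 0 1.5 0.2; -0.013 -0.075 0.04 0 0 2 0.2; -0.019 -0.11 0.04 0 0 2.5 0.2; -0.025 -0.145 0.04 0 0 3 0.2; -0.031 -0.18 0.04 0 0 3.5 0.2; -0.037 -0.215 0.04 0 0 4 0.2; -0.043 -0.25 0.04 0 0 4.5 0.2"
}}

```text
time: 20.65
ee_pos: [563.2, -20.1, 312.5]
tcp_rot: [[-0.084, 0.996, 0.001], [0.996, 0.084, -0.0], [-0.0, 0.001, -1.0]]
ft_force: [1.4, -0.3, -1.7]
gripper_width: 24.6
gripper_force: 59.4
```

Call:
{"name": "carry_out", "arguments": {
  "steps": "-0.006 -0.035 0 0 0 0.5 0.2; -0.012 -0.07 0 0 0 1 0.2; -0.017 -0.1 0 0 0 1.5 0.2; -0.021 -0.125 0 0 0 1.8 0.2; -0.024 -0.145 0 0 0 2 0.2; -0.026 -0.157 0 0 0 2.2 0.2; -0.026 -0.162 0 0 0 2.2 0.2; -0.026 -0.162 0 0 0 2.2 0.2; -0.026 -0.162 0 0 0 2.2 0.2; -0.026 -0.162 0 0 0 2.2 0.2"
}}

```text
time: 21.65
ee_pos: [537.9, -179.8, 311.8]
tcp_rot: [[-0.123, 0.992, 0.0], [0.992, 0.123, 0.0], [0.0, 0.0, -1.0]]
ft_force: [-0.5, -0.3, -2.6]
gripper_width: 24.7
gripper_force: 59.4
```

Run:
```python
from h import *
s=robot.read_state();print(s['time'],s['ee_pos'],np.arctan2(s['tcp_rot'][1][1],s['tcp_rot'][0][1]),s['ft_force'],s['gripper_width'])
im,m=snap('wrist','w6.png')
L=capmask(im,'y');print([(a,b) for a,b,_ in L[:6]])
for q in([535.2,-180.8],):
    for sy in(-126,126):print(proj(m,[q[0]-np.sin(.122)*sy,q[1]+np.cos(.122)*sy,160]))
```

```text
21.65 [ 537.89375059 -179.78699484  311.79123848] 0.12345581953578993 [-0.54547821 -0.27584534 -2.56384132] 24.65903069491299
[(282, [272, 55, 18, 19])]
[280.24478744 304.79221589]
[279.91005606  63.07808686]
```

View pics/w6.png

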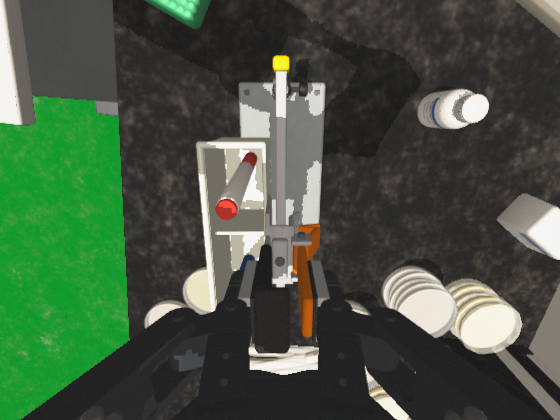

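The view shows the yellow cap at (281,63), the rail top at x≈281 running down to row 225, and the hook bow at (281,240–280), right over the rail. I'll measure the lateral offset against the blue-rail picture.

Run:
```python
from h import *
import pickle
_,m3,HR,Ht,_=pickle.load(open('w3.pkl','rb'))
def model(pos,R):
    U,_,V=np.linalg.svd(np.array(R));R=U@V;m=dict(m3);m['R']=HR@R.T;m['t']=Ht-m['R']@np.array(pos);return m,R
s=robot.read_state()
cases={'w5':([606.73,231.2526,181.623],[[-.0052,1,-.001],[1,.0052,0],[0,-.001,-1]],range(128,200,8),149.9),
'w6':(s['ee_pos'],s['tcp_rot'],range(90,200,10),160)}
for k,(p,R,rows,z) in cases.items():
    m,R=model(p,R);g=cv2.cvtColor(cv2.imread(f'pics/{k}.png'),cv2.COLOR_BGR2GRAY).astype(int)
    for r in rows:
        d=np.diff(g[r,262:300]);a=sorted(np.argsort(-abs(d))[:4]);out=[]
        for i in a:
            X=onz(m,262+i+1-.5+.0,r,z);out.append((262+int(i)+.5,int(d[i]),round(float((R.T@(X-p))[1]),2)))
        print(k,r,out)
```

```text
w5 128 [(270.5, 82, -6.66), (286.5, -50, 2.32), (287.5, -45, 2.88), (295.5, -86, 7.38)]
w5 136 [(270.5, 90, -6.72), (286.5, -49, 2.34), (290.5, 74, 4.61), (294.5, -82, 6.87)]
w5 144 [(265.5, -90, -9.63), (270.5, 97, -6.78), (286.5, -55, 2.36), (287.5, -40, 2.93)]
w5 152 [(265.5, -122, -9.72), (270.5, 90, -6.84), (286.5, -56, 2.38), (287.5, -37, 2.95)]
w5 160 [(262.5, 35, -11.54), (265.5, -130, -9.8), (270.5, 89, -6.89), (286.5, -59, 2.4)]
w5 168 [(264.5, 34, -10.47), (265.5, -127, -9.88), (270.5, 73, -6.96), (284.5, -82, 1.24)]
w5 176 [(262.5, 56, -11.74), (265.5, -97, -9.97), (270.5, 63, -7.02), (277.5, -83, -2.88)]
w5 184 [(262.5, 52, -11.85), (265.5, -84, -10.06), (271.5, 57, -6.48), (273.5, -86, -5.29)]
w5 192 [(262.5, -85, -11.95), (265.5, -37, -10.15), (266.5, -39, -9.55), (271.5, 27, -6.54)]
w6 90 [(271.5, -103, -10.34), (275.5, 105, -6.69), (285.5, -75, 2.43), (287.5, -89, 4.26)]
w6 100 [(275.5, 107, -6.76), (285.5, -110, 2.46), (290.5, 59, 7.07), (294.5, -61, 10.75)]
w6 110 [(274.5, 10, -7.76), (275.5, 96, -6.82), (276.5, 17, -5.89), (285.5, -99, 2.48)]
w6 120 [(268.5, -88, -13.47), (276.5, 23, -5.95), (285.5, -34, 2.51), (286.5, 13, 3.45)]
w6 130 [(268.5, -88, -13.61), (276.5, 25, -6.01), (285.5, -32, 2.54), (286.5, 17, 3.49)]
w6 140 [(276.5, 23, -6.07), (284.5, -19, 1.61), (285.5, -17, 2.57), (286.5, 8, 3.53)]
w6 150 [(264.5, -21, -17.77), (265.5, -121, -16.8), (276.5, 23, -6.13), (285.5, -27, 2.59)]
w6 160 [(262.5, 54, -19.92), (265.5, -126, -16.98), (269.5, 37, -13.06), (270.5, -34, -12.08)]
w6 170 [(262.5, 23, -20.13), (265.5, -58, -17.16), (269.5, 22, -13.2), (276.5, 22, -6.26)]
w6 180 [(265.5, -49, -17.34), (269.5, 26, -13.34), (276.5, 23, -6.33), (284.5, -23, 1.68)]
w6 190 [(262.5, -26, -20.57), (265.5, -38, -17.53), (266.5, -38, -16.52), (276.5, 25, -6.39)]
```

Call:
{"name": "carry_out", "arguments": {
  "steps": "0.0002 0 -0.005 0 0 0 0.2; 0.0002 0 -0.012 0 0 0 0.2; 0.0002 0 -0.02 0 0 0 0.2; 0.0002 0 -0.03 0 0 0 0.2; 0.0002 0 -0.04 0 0 0 0.2; 0.0002 0 -0.05 0 0 0 0.2; 0.0002 0 -0.058 0 0 0 0.2; 0.0002 0 -0.063 0 0 0 0.2; 0.0002 0 -0.066 0 0 0 0.2; 0.0002 0 -0.066 0 0 0 0.2"
}}

```text
time: 22.7
ee_pos: [537.8, -180.7, 245.4]
tcp_rot: [[-0.122, 0.993, -0.0], [0.993, 0.122, 0.0], [0.0, -0.0, -1.0]]
ft_force: [0.0, -0.2, -2.5]
gripper_width: 24.2
gripper_force: 59.4
```

Call:
{"name": "carry_out", "arguments": {
  "steps": "0 0 -0.002 0 0 0 0.2; 0 0 -0.005 0 0 0 0.2; 0 0 -0.008 0 0 0 0.2; 0 0 -0.011 0 0 0 0.2; 0 0 -0.014 0 0 0 0.2; 0 0 -0.017 0 0 0 0.2; 0 0 -0.02 0 0 0 0.2; 0 0 -0.022 0 0 0 0.2; 0 0 -0.022 0 0 0 0.2; 0 0 -0.022 0 0 0 0.2"
}}

```text
time: 23.7
ee_pos: [537.9, -180.7, 223.7]
tcp_rot: [[-0.122, 0.993, -0.0], [0.993, 0.122, 0.0], [0.0, -0.0, -1.0]]
ft_force: [0.2, 0.2, -3.0]
gripper_width: 24.6
gripper_force: 59.4
```

Run:
```python
from h import *
s=robot.read_state();print(s['time'],s['ee_pos'],s['ft_force'],s['ft_torque'],s['gripper_width'])
im,m=snap('wrist','w7.png')
cv2.imwrite('pics/w7c.png',cv2.resize(im[100:400,140:420],None,fx=2,fy=2,interpolation=cv2.INTER_CUBIC)[:,:,::-1])
```

```text
23.7 [ 537.85192904 -180.74275005  223.71764701] [ 0.17919651  0.17933949 -2.98411065] [ 0.0590972  -0.08802899  0.02311438] 24.630721305401078
```

View pics/w7c.png

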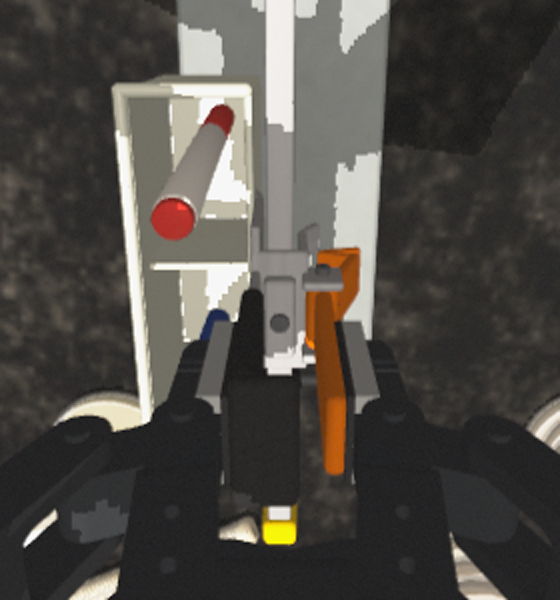

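The rail (crop x 267–295) is centred under the hook bolt at (280,322), so I'll keep lowering.

Call:
{"name": "carry_out", "arguments": {
  "steps": "0 0 -0.002 0 0 0 0.2; 0 0 -0.004 0 0 0 0.2; 0 0 -0.007 0 0 0 0.2; 0 0 -0.01 0 0 0 0.2; 0 0 -0.013 0 0 0 0.2; 0 0 -0.016 0 0 0 0.2; 0 0 -0.018 0 0 0 0.2; 0 0 -0.02 0 0 0 0.2; 0 0 -0.02 0 0 0 0.2; 0 0 -0.02 0 0 0 0.2"
}}

```text
time: 24.75
ee_pos: [537.9, -180.7, 203.7]
tcp_rot: [[-0.122, 0.993, 0.0], [0.993, 0.122, -0.0], [-0.0, 0.0, -1.0]]
ft_force: [-0.1, 0.1, -3.3]
gripper_width: 24.8
gripper_force: 59.4
```

Call:
{"name": "carry_out", "arguments": {
  "steps": "0 0 -0.0005 0 0 0 0.2; 0 0 -0.001 0 0 0 0.2; 0 0 -0.0015 0 0 0 0.2; 0 0 -0.002 0 0 0 0.2; 0 0 -0.0025 0 0 0 0.2; 0 0 -0.003 0 0 0 0.2; 0 0 -0.0035 0 0 0 0.2; 0 0 -0.004 0 0 0 0.2; 0 0 -0.004 0 0 0 0.2; 0 0 -0.004 0 0 0 0.2"
}}

```text
time: 25.75
ee_pos: [537.9, -180.7, 199.7]
tcp_rot: [[-0.122, 0.993, -0.0], [0.993, 0.122, 0.0], [0.0, -0.0, -1.0]]
ft_force: [-0.0, 0.4, -3.3]
gripper_width: 24.5
gripper_force: 59.4
```

Call:
{"name": "carry_out", "arguments": {
  "steps": "0 0 -0.0005 0 0 0 0.2; 0 0 -0.001 0 0 0 0.2; 0 0 -0.0015 0 0 0 0.2; 0 0 -0.002 0 0 0 0.2; 0 0 -0.0025 0 0 0 0.2; 0 0 -0.003 0 0 0 0.2; 0 0 -0.003 0 0 0 0.2; 0 0 -0.003 0 0 0 0.2; 0 0 -0.003 0 0 0 0.2; 0 0 -0.003 0 0 0 0.2"
}}

```text
time: 26.75
ee_pos: [537.9, -180.7, 196.7]
tcp_rot: [[-0.122, 0.993, 0.0], [0.993, 0.122, -0.0], [-0.0, 0.0, -1.0]]
ft_force: [-0.3, 0.5, -3.1]
gripper_width: 24.7
gripper_force: 59.4
```

Call:
{"name": "carry_out", "arguments": {
  "steps": "0 0 -0.0005 0 0 0 0.2; 0 0 -0.001 0 0 0 0.2; 0 0 -0.0015 0 0 0 0.2; 0 0 -0.002 0 0 0 0.2; 0 0 -0.0025 0 0 0 0.2; 0 0 -0.0025 0 0 0 0.2; 0 0 -0.0025 0 0 0 0.2; 0 0 -0.0025 0 0 0 0.2; 0 0 -0.0025 0 0 0 0.2; 0 0 -0.0025 0 0 0 0.2"
}}

```text
time: 27.75
ee_pos: [537.9, -180.8, 194.2]
tcp_rot: [[-0.122, 0.993, 0.0], [0.993, 0.122, -0.0], [-0.0, 0.0, -1.0]]
ft_force: [-0.1, 0.1, -2.8]
gripper_width: 24.6
gripper_force: 59.4
```

Call:
{"name": "carry_out", "arguments": {
  "steps": "0 0 -0.0004 0 0 0 0.2; 0 0 -0.0008 0 0 0 0.2; 0 0 -0.0012 0 0 0 0.2; 0 0 -0.0016 0 0 0 0.2; 0 0 -0.002 0 0 0 0.2; 0 0 -0.002 0 0 0 0.2; 0 0 -0.002 0 0 0 0.2; 0 0 -0.002 0 0 0 0.2; 0 0 -0.002 0 0 0 0.2; 0 0 -0.002 0 0 0 0.2"
}}

```text
time: 28.75
ee_pos: [537.9, -180.8, 192.8]
tcp_rot: [[-0.122, 0.993, 0.001], [0.993, 0.122, -0.0], [-0.0, 0.001, -1.0]]
ft_force: [-2.9, 0.7, 4.5]
gripper_width: 24.3
gripper_force: 60.4
```

Call:
{"name": "carry_out", "arguments": {
  "steps": "-0.0002 0 0.0001 0 0 0 0.2; -0.0004 0 0.0003 0 0 0 0.2; -0.0004 0 0.0003 0 0 0 0.2; -0.0004 0 0.0003 0 0 0 0.2; -0.0004 0 0.0003 0 0 0 0.2; -0.0004 0 0.0003 0 0 0 0.2; -0.0004 0 0.0003 0 0 0 0.2; -0.0004 0 0.0003 0 0 0 0.2; -0.0004 0 0.0003 0 0 0 0.2; -0.0004 0 0.0003 0 0 0 0.2"
}}

```text
time: 29.75
ee_pos: [537.7, -180.8, 192.6]
tcp_rot: [[-0.122, 0.993, 0.001], [0.993, 0.122, -0.0], [-0.0, 0.001, -1.0]]
ft_force: [3.0, 0.4, 4.9]
gripper_width: 24.9
gripper_force: 59.9
```

Call:
{"name": "carry_out", "arguments": {
  "steps": "0.0001 0 0.0002 0 0 0 0.2; 0.0002 0 0.0004 0 0 0 0.2; 0.0002 0 0.0004 0 0 0 0.2; 0.0002 0 0.0004 0 0 0 0.2; 0.0002 0 0.0004 0 0 0 0.2; 0.0002 0 0.0004 0 0 0 0.2; 0.0002 0 0.0004 0 0 0 0.2; 0.0002 0 0.0004 0 0 0 0.2; 0.0002 0 0.0004 0 0 0 0.2; 0.0002 0 0.0004 0 0 0 0.2"
}}

```text
time: 30.75
ee_pos: [537.7, -180.7, 192.9]
tcp_rot: [[-0.122, 0.993, 0.0], [0.993, 0.122, -0.0], [-0.0, 0.0, -1.0]]
ft_force: [2.8, 0.8, 3.8]
gripper_width: 24.8
gripper_force: 59.6
```

Call:
{"name": "carry_out", "arguments": {
  "steps": "0.0002 0 0.0001 0 0 0 0.2; 0.0003 0 0.0002 0 0 0 0.22; 0.0003 0 0.0002 0 0 0 0.24; 0.0003 0 0.0002 0 0 0 0.26; 0.0003 0 0.0002 0 0 0 0.27; 0.0003 0 0.0002 0 0 0 0.28; 0.0003 0 0.0002 0 0 0 0.285; 0.0003 0 0.0002 0 0 0 0.29; 0.0003 0 0.0002 0 0 0 0.295; 0.0003 0 0.0002 0 0 0 0.3"
}}

```text
time: 31.75
ee_pos: [537.8, -180.7, 192.7]
tcp_rot: [[-0.122, 0.993, -0.001], [0.993, 0.122, 0.0], [0.0, -0.001, -1.0]]
ft_force: [1.7, -0.3, 1.4]
gripper_width: 25.7
gripper_force: 13.3
```

Balanced. Next I'll open slowly, shifting the hand along +n by half of the opening.

Call:
{"name": "carry_out", "arguments": {
  "steps": "0.0005 0 -0.0002 0 0 0 0.308; 0.0009 0.0001 -0.0004 0 0 0 0.316; 0.0013 0.0002 -0.0006 0 0 0 0.324; 0.0017 0.0002 -0.0008 0 0 0 0.332; 0.0021 0.0003 -0.001 0 0 0 0.34; 0.0025 0.0003 -0.0012 0 0 0 0.348; 0.0029 0.0004 -0.0014 0 0 0 0.356; 0.0031 0.0004 -0.0014 0 0 0 0.364; 0.0031 0.0004 -0.0014 0 0 0 0.37; 0.0031 0.0004 -0.0014 0 0 0 0.37"
}}

```text
time: 32.75
ee_pos: [540.9, -180.4, 191.7]
tcp_rot: [[-0.122, 0.993, -0.0], [0.993, 0.122, -0.0], [-0.0, -0.0, -1.0]]
ft_force: [-4.3, -0.3, 4.8]
gripper_width: 31.9
gripper_force: 11.0
```

Call:
{"name": "carry_out", "arguments": {
  "steps": "-0.0002 0 0 0 0 0 0.373; 0 0 -0.0001 0 0 0 0.381; 0.0003 0 -0.0003 0 0 0 0.389; 0.0006 0.0001 -0.0005 0 0 0 0.397; 0.001 0.0001 -0.0007 0 0 0 0.405; 0.0014 0.0002 -0.0009 0 0 0 0.413; 0.0018 0.0002 -0.001 0 0 0 0.421; 0.0022 0.0003 -0.001 0 0 0 0.43; 0.0024 0.0003 -0.001 0 0 0 0.438; 0.0024 0.0003 -0.001 0 0 0 0.438"
}}

```text
time: 33.75
ee_pos: [543.4, -180.1, 190.4]
tcp_rot: [[-0.122, 0.993, -0.0], [0.993, 0.122, 0.0], [0.0, -0.0, -1.0]]
ft_force: [-2.7, -1.2, 3.0]
gripper_width: 37.9
gripper_force: 8.1
```

Call:
{"name": "carry_out", "arguments": {
  "steps": "-0.0003 0 0 0 0 0 0.438; 0 0 -0.0001 0 0 0 0.446; 0.0003 0 -0.0002 0 0 0 0.454; 0.0006 0.0001 -0.0003 0 0 0 0.462; 0.0009 0.0001 -0.0004 0 0 0 0.47; 0.0012 0.0001 -0.0005 0 0 0 0.478; 0.0015 0.0002 -0.0005 0 0 0 0.487; 0.0018 0.0002 -0.0005 0 0 0 0.496; 0.002 0.0002 -0.0005 0 0 0 0.505; 0.002 0.0002 -0.0005 0 0 0 0.51"
}}

```text
time: 34.75
ee_pos: [545.8, -179.7, 190.3]
tcp_rot: [[-0.122, 0.993, 0.001], [0.993, 0.122, 0.0], [0.0, 0.001, -1.0]]
ft_force: [-0.3, 1.2, 0.8]
gripper_width: 43.5
gripper_force: 0.0
```

Call:
{"name": "carry_out", "arguments": {
  "steps": "0 0 0 0 0 0 0.6; 0 0 0 0 0 0 0.72; 0 0 0 0 0 0 0.75; 0 0 0.003 0 0 0 0.75; 0 0 0.01 0 0 0 0.75; 0 0 0.02 0 0 0 0.75; 0 0 0.035 0 0 0 0.75; 0 0 0.052 0 0 0 0.75; 0 0 0.07 0 0 0 0.75; 0 0 0.08 0 0 0 0.75"
}}

```text
time: 35.75
ee_pos: [545.9, -180.0, 273.6]
tcp_rot: [[-0.122, 0.993, 0.004], [0.993, 0.122, -0.001], [-0.002, 0.003, -1.0]]
ft_force: [-0.5, 0.3, 0.8]
gripper_width: 63.9
gripper_force: 0.0
```

Call:
{"name": "carry_out", "arguments": {
  "steps": "-0.004 -0.0005 0 0 0 0 0.5; -0.009 -0.001 0 0 0 0 0.2; -0.0135 -0.0018 0 0 0 0 0; -0.0135 -0.0018 0 0 0 0 0; -0.0135 -0.0018 0 0 0 0 0; -0.0135 -0.0018 0 0 0 0 0; -0.0135 -0.0018 0 0 0 0 0; -0.0135 -0.0018 0 0 0 0 0; -0.0135 -0.0018 0 0 0 0 0; -0.0135 -0.0018 0 0 0 0 0"
}}

```text
time: 36.75
ee_pos: [532.0, -181.6, 270.2]
tcp_rot: [[-0.122, 0.993, -0.0], [0.993, 0.122, 0.0], [0.0, -0.0, -1.0]]
ft_force: [1.1, 0.2, 0.0]
gripper_width: 0.0
gripper_force: 0.0
```

Run:
```python
from h import *
s=robot.read_state();print(s['time'],s['ee_pos'],s['ft_force'],s['gripper_width'])
im,m=snap('wrist','w8.png')
for x,y in((-10.5,-16),(-10.5,16),(4.5,16),(4.5,-16)):
    c,sn=np.cos(.122),np.sin(.122);print(((proj(m,[535.2+c*x-sn*y,-181.1+sn*x+c*y,232])-[140,120])*2).round())
print(((proj(m,s['ee_pos'])-[140,120])*2).round())
cv2.imwrite('pics/w8c.png',cv2.resize(im[120:420,140:420],None,fx=2,fy=2,interpolation=cv2.INTER_CUBIC)[:,:,::-1])
```

```text
36.75 [ 531.98493234 -181.61206538  270.15082265] [1.11140445 0.22802932 0.00216783] 0.0177462987494691
[264. 293.]
[262. 204.]
[309. 204.]
[308. 293.]
[284. 308.]
```

View pics/w8c.png

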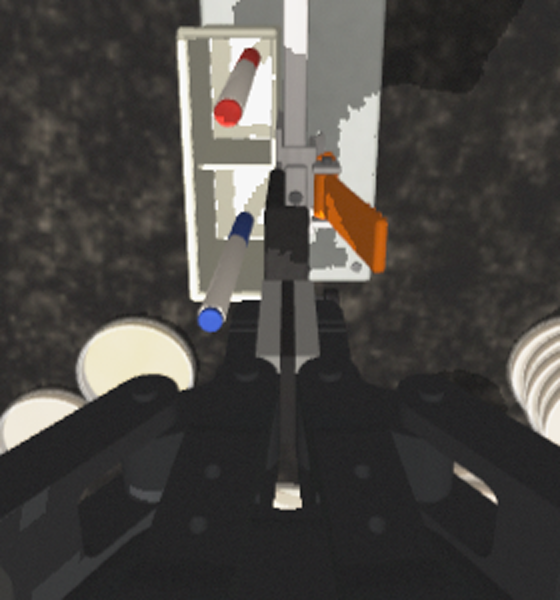

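The caddy hangs upright on the yellow rail, with the handle top at crop (263–309, 204–285), which matches my prediction. The shut fingertips are centred over it at x≈289, so I'll press down in steps.

Call:
{"name": "carry_out", "arguments": {
  "steps": "0 0 -0.005 0 0 0 0; 0 0 -0.012 0 0 0 0; 0 0 -0.02 0 0 0 0; 0 0 -0.027 0 0 0 0; 0 0 -0.032 0 0 0 0; 0 0 -0.034 0 0 0 0; 0 0 -0.035 0 0 0 0; 0 0 -0.036 0 0 0 0; 0 0 -0.036 0 0 0 0; 0 0 -0.036 0 0 0 0"
}}

```text
time: 37.8
ee_pos: [532.1, -181.7, 234.5]
tcp_rot: [[-0.122, 0.993, 0.001], [0.993, 0.122, -0.0], [-0.0, 0.0, -1.0]]
ft_force: [-0.5, 1.0, -0.2]
gripper_width: -0.1
gripper_force: 0.0
```

Call:
{"name": "carry_out", "arguments": {
  "steps": "0 0 -0.0004 0 0 0 0; 0 0 -0.0008 0 0 0 0; 0 0 -0.0012 0 0 0 0; 0 0 -0.0016 0 0 0 0; 0 0 -0.002 0 0 0 0; 0 0 -0.002 0 0 0 0; 0 0 -0.002 0 0 0 0; 0 0 -0.002 0 0 0 0; 0 0 -0.002 0 0 0 0; 0 0 -0.002 0 0 0 0"
}}

```text
time: 38.8
ee_pos: [531.9, -181.7, 232.2]
tcp_rot: [[-0.122, 0.993, -0.0], [0.993, 0.122, 0.0], [0.0, -0.0, -1.0]]
ft_force: [-0.1, 0.3, -1.0]
gripper_width: 0.0
gripper_force: 0.0
```

Call:
{"name": "carry_out", "arguments": {
  "steps": "0 0 -0.0003 0 0 0 0; 0 0 -0.0006 0 0 0 0; 0 0 -0.0009 0 0 0 0; 0 0 -0.0012 0 0 0 0; 0 0 -0.0015 0 0 0 0; 0 0 -0.0015 0 0 0 0; 0 0 -0.0015 0 0 0 0; 0 0 -0.0015 0 0 0 0; 0 0 -0.0015 0 0 0 0; 0 0 -0.0015 0 0 0 0"
}}

```text
time: 39.8
ee_pos: [532.2, -181.7, 231.9]
tcp_rot: [[-0.122, 0.993, 0.002], [0.993, 0.122, -0.001], [-0.001, 0.002, -1.0]]
ft_force: [-0.4, 0.2, 6.0]
gripper_width: 0.3
gripper_force: 2.9
```

Call:
{"name": "carry_out", "arguments": {
  "steps": "0 0 -0.0003 0 0 0 0; 0 0 -0.0006 0 0 0 0; 0 0 -0.0009 0 0 0 0; 0 0 -0.0012 0 0 0 0; 0 0 -0.0012 0 0 0 0; 0 0 -0.0012 0 0 0 0; 0 0 -0.0012 0 0 0 0; 0 0 -0.0012 0 0 0 0; 0 0 -0.0012 0 0 0 0; 0 0 -0.0012 0 0 0 0"
}}

```text
time: 40.8
ee_pos: [532.3, -181.7, 231.8]
tcp_rot: [[-0.122, 0.993, 0.003], [0.993, 0.122, -0.001], [-0.002, 0.003, -1.0]]
ft_force: [-0.7, 1.0, 9.8]
gripper_width: 0.1
gripper_force: 4.6
```

Call:
{"name": "carry_out", "arguments": {
  "steps": "0 0 -0.0003 0 0 0 0; 0 0 -0.0006 0 0 0 0; 0 0 -0.0009 0 0 0 0; 0 0 -0.0012 0 0 0 0; 0 0 -0.0015 0 0 0 0; 0 0 -0.0018 0 0 0 0; 0 0 -0.0021 0 0 0 0; 0 0 -0.0023 0 0 0 0; 0 0 -0.0025 0 0 0 0; 0 0 -0.0025 0 0 0 0"
}}

```text
time: 41.8
ee_pos: [532.7, -181.9, 231.5]
tcp_rot: [[-0.122, 0.993, 0.006], [0.993, 0.122, -0.003], [-0.003, 0.006, -1.0]]
ft_force: [-1.6, 2.0, 16.7]
gripper_width: -0.1
gripper_force: 8.0
```

Call:
{"name": "carry_out", "arguments": {
  "steps": "0 0 -0.0003 0 0 0 0; 0 0 -0.0006 0 0 0 0; 0 0 -0.0009 0 0 0 0; 0 0 -0.0012 0 0 0 0; 0 0 -0.0014 0 0 0 0; 0 0 -0.0015 0 0 0 0; 0 0 -0.0015 0 0 0 0; 0 0 -0.0015 0 0 0 0; 0 0 -0.0015 0 0 0 0; 0 0 -0.0015 0 0 0 0"
}}

```text
time: 42.8
ee_pos: [533.0, -182.0, 231.3]
tcp_rot: [[-0.122, 0.993, 0.008], [0.993, 0.122, -0.003], [-0.004, 0.008, -1.0]]
ft_force: [-2.7, 1.0, 19.9]
gripper_width: -0.3
gripper_force: 10.0
```

```bash
cat > kp.py <<'E'
from h import *
import pickle
_,m3,HR,Ht,_=pickle.load(open('w3.pkl','rb'))
def orange(im):
    hsv=cv2.cvtColor(im,cv2.COLOR_RGB2HSV);M=cv2.inRange(hsv,(5,120,50),(18,255,255));M[:,:270]=0;M[:,380:]=0;M[:150]=0;M[330:]=0
    n,l,st,ce=cv2.connectedComponentsWithStats(M);i=1+np.argmax(st[1:,4]);return st[i].tolist(),l==i
def levpts(a,o,yaw):
    # outer face point shut (35,55), top approx (37.5,62); rotate about (13,4): positive a brings lever to -x
    P=[]
    for x,z in((35,55),(37.6,62)):
        dx,dz=x-13,z-4;X=13+dx*np.cos(a)-dz*np.sin(a);Z=4+dx*np.sin(a)+dz*np.cos(a)
        for y in(-10,10):P.append([o[0]+np.cos(yaw)*X-np.sin(yaw)*y,o[1]+np.sin(yaw)*X+np.cos(yaw)*y,o[2]+Z])
    return P
if __name__=='__main__':
    s=robot.read_state();print(s['time'],s['ee_pos'],s['ft_force'],s['ft_torque'])
    im,m=snap('wrist','w9.png')
    i8=cv2.imread('pics/w8.png')[:,:,::-1].copy();R8=np.array([[-.122,.993,0],[.993,.122,0],[0,0,-1.]]);U,_,V=np.linalg.svd(R8);R8=U@V
    m8=dict(m3);m8['R']=HR@R8.T;m8['t']=Ht-m8['R']@np.array([531.985,-181.612,270.151])
    for nm,I,mm,oz in(('w3',pickle.load(open('w3.pkl','rb'))[0],m3,152),('w8',i8,m8,165),('w9',im,m,164.4)):
        st,_=orange(I) if nm!='w3' else ([315,126,35,25,0],0);print(nm,'box',st[0],st[1],st[0]+st[2],st[1]+st[3],st[4])
        o=(604.9,231,oz) if nm=='w3' else(535.2,-181.1,oz)
        for a in(0,.06,.13,.2,.36):
            p=np.array([proj(mm,q) for q in levpts(a,o,.006 if nm=='w3' else .122)]);print('  ',a,p.round(1).tolist())
        g=I.max(2).astype(int)
        if nm=='w8':print('handle row 238',g[238,262:304])
E
python3 kp.py
```

```text
42.8 [ 532.95017581 -181.96736659  231.28114211] [-2.72283824  1.04420862 19.88779162] [ 0.22830345  0.42261613 -0.02531857]
w3 box 315 126 350 151 0
   0 [[346.8, 148.5], [348.3, 126.4], [351.2, 149.3], [352.8, 126.7]]
   0.06 [[343.8, 148.6], [345.2, 126.4], [347.6, 149.5], [349.2, 126.7]]
   0.13 [[340.1, 148.8], [341.4, 126.5], [343.3, 149.6], [344.8, 126.8]]
   0.2 [[336.2, 148.9], [337.4, 126.5], [338.8, 149.7], [340.2, 126.8]]
   0.36 [[326.9, 149.0], [327.9, 126.6], [328.0, 149.9], [329.1, 126.9]]
w8 box 297 207 334 257 998
   0 [[336.4, 250.9], [338.0, 224.5], [341.8, 255.3], [343.7, 228.2]]
   0.06 [[332.3, 251.7], [333.8, 225.1], [337.1, 256.2], [338.8, 228.9]]
   0.13 [[327.3, 252.4], [328.7, 225.7], [331.2, 257.1], [332.8, 229.6]]
   0.2 [[322.0, 253.0], [323.3, 226.2], [325.1, 257.8], [326.5, 230.2]]
   0.36 [[309.6, 253.7], [310.5, 226.8], [310.5, 258.6], [311.4, 230.9]]
handle row 238 [ 91  91 121 227 226 227 227 226 227 220  73  40  44  45  43  41  44  42
  44  43  42  47  46  45  42  44  42  45  44  42  41  50 118 221 221 214
 125 127 128 125 128 127]
w9 box 298 222 345 286 1529
   0 [[345.6, 277.8], [348.0, 246.8], [352.7, 284.2], [355.4, 252.2]]
   0.06 [[340.7, 278.9], [342.9, 247.7], [347.0, 285.5], [349.5, 253.3]]
   0.13 [[334.7, 280.0], [336.8, 248.7], [340.0, 286.9], [342.3, 254.5]]
   0.2 [[328.5, 280.9], [330.3, 249.4], [332.6, 287.9], [334.6, 255.3]]
   0.36 [[313.5, 281.9], [314.7, 250.3], [314.8, 289.2], [316.1, 256.4]]
```

Call:
{"name": "carry_out", "arguments": {
  "steps": "-0.0002 0 0 0 0 0 0; -0.0004 0 0 0 0 0 0; -0.0006 0 0 0 0 0 0; -0.0008 0.0001 0 0 0 0 0; -0.001 0.0002 0 0 0 0 0; -0.001 0.0002 0 0 0 0 0; -0.001 0.0002 0 0 0 0 0; -0.001 0.0002 0 0 0 0 0; -0.001 0.0002 0 0 0 0 0; -0.001 0.0002 0 0 0 0 0"
}}

```text
time: 43.85
ee_pos: [532.4, -182.0, 231.3]
tcp_rot: [[-0.122, 0.992, 0.009], [0.993, 0.122, -0.004], [-0.005, 0.009, -1.0]]
ft_force: [-0.1, 0.7, 19.6]
gripper_width: -0.2
gripper_force: 9.7
```

Call:
{"name": "carry_out", "arguments": {
  "steps": "-0.0002 0 0 0 0 0 0; -0.0004 0 0 0 0 0 0; -0.0006 0 0 0 0 0 0; -0.0008 0 0 0 0 0 0; -0.001 0 0 0 0 0 0; -0.001 0 -0.0002 0 0 0 0; -0.001 0 -0.0004 0 0 0 0; -0.001 0 -0.0004 0 0 0 0; -0.001 0 -0.0004 0 0 0 0; -0.001 0 -0.0004 0 0 0 0"
}}

```text
time: 44.85
ee_pos: [531.7, -182.1, 231.3]
tcp_rot: [[-0.122, 0.992, 0.01], [0.993, 0.122, -0.004], [-0.005, 0.01, -1.0]]
ft_force: [0.5, 0.3, 20.8]
gripper_width: 0.1
gripper_force: 10.2
```

```bash
python3 kp.py | grep -A5 -e w9 -e '^4'
```

```text
44.85 [ 531.65762974 -182.06978884  231.32298381] [ 0.50204755  0.25991502 20.7826239 ] [ 0.02178754 -0.06618953  0.03756228]
w3 box 315 126 350 151 0
   0 [[346.8, 148.5], [348.3, 126.4], [351.2, 149.3], [352.8, 126.7]]
   0.06 [[343.8, 148.6], [345.2, 126.4], [347.6, 149.5], [349.2, 126.7]]
   0.13 [[340.1, 148.8], [341.4, 126.5], [343.3, 149.6], [344.8, 126.8]]
   0.2 [[336.2, 148.9], [337.4, 126.5], [338.8, 149.7], [340.2, 126.8]]
--
w9 box 299 222 346 287 1516
   0 [[347.7, 277.8], [350.1, 246.8], [354.9, 284.2], [357.7, 252.3]]
   0.06 [[342.8, 278.9], [345.1, 247.8], [349.2, 285.5], [351.9, 253.4]]
   0.13 [[336.9, 280.0], [339.0, 248.7], [342.2, 286.9], [344.6, 254.5]]
   0.2 [[330.7, 280.9], [332.5, 249.5], [334.9, 287.9], [337.0, 255.4]]
   0.36 [[315.7, 282.0], [317.0, 250.4], [317.1, 289.2], [318.5, 256.5]]
```

Call:
{"name": "carry_out", "arguments": {
  "steps": "0.0005 0 0 0 0 0 0; 0.001 0 0 0 0 0 0; 0.0016 0.0001 0 0 0 0 0; 0.0022 0.0001 0 0 0 0 0; 0.0022 0.0001 0 0 0 0 0; 0.0015 0 0 0 0 0 0; 0.0007 0 0 0 0 0 0; 0 0 0 0 0 0 0; -0.0005 0 0 0 0 0 0; -0.0005 0 0 0 0 0 0"
}}

```text
time: 45.9
ee_pos: [531.2, -182.1, 231.2]
tcp_rot: [[-0.122, 0.992, 0.01], [0.993, 0.122, -0.004], [-0.005, 0.01, -1.0]]
ft_force: [0.4, -0.5, 20.7]
gripper_width: 0.4
gripper_force: 10.0
```

The tool has tilted 0.01 rad under load, so it is pressing on the front edge of the rest and jamming the hook. I'll ease off, tilt it back slightly so that it bears over the rail, and press again.

Call:
{"name": "carry_out", "arguments": {
  "steps": "0.0003 0 0.001 0 0 0 0; 0.0006 0 0.002 0 0 0 0; 0.001 0 0.003 -0.05 0.4 0 0; 0.0015 0.0001 0.003 -0.1 0.8 0 0; 0.0015 0.0001 0.003 -0.15 1.3 0 0; 0.0015 0.0001 0.0025 -0.15 1.3 0 0; 0.0015 0.0001 0.002 -0.15 1.3 0 0; 0.0015 0.0001 0.0015 -0.15 1.3 0 0; 0.0015 0.0001 0.0015 -0.15 1.3 0 0; 0.0015 0.0001 0.0015 -0.15 1.3 0 0"
}}

```text
time: 46.9
ee_pos: [531.8, -182.0, 231.2]
tcp_rot: [[-0.121, 0.992, -0.016], [0.993, 0.121, -0.006], [-0.004, -0.017, -1.0]]
ft_force: [-1.4, -0.1, 16.2]
gripper_width: -0.2
gripper_force: 8.2
```

Call:
{"name": "carry_out", "arguments": {
  "steps": "0 0 -0.0003 0 0 0 0; -0.0001 0 -0.0006 0 0 0 0; -0.0002 0 -0.0009 0 0 0 0; -0.0003 0 -0.0012 0 0 0 0; -0.0003 0 -0.0014 0 0 0 0; -0.0003 0 -0.0014 0 0 0 0; -0.0003 0 -0.0014 0 0 0 0; -0.0003 0 -0.0014 0 0 0 0; -0.0003 0 -0.0014 0 0 0 0; -0.0003 0 -0.0014 0 0 0 0"
}}

```text
time: 47.9
ee_pos: [531.9, -182.0, 231.1]
tcp_rot: [[-0.122, 0.992, -0.014], [0.993, 0.122, -0.007], [-0.005, -0.014, -1.0]]
ft_force: [-1.2, 0.2, 20.1]
gripper_width: -0.2
gripper_force: 10.1
```

Call:
{"name": "carry_out", "arguments": {
  "steps": "0 0 -0.0004 0.5 0 0 0; 0 0 -0.0007 1 0 0 0; 0 0 -0.0007 1.5 0 0 0; 0 0 -0.0007 1.5 0 0 0; 0 0 -0.0007 0.5 0 0 0; 0 0 -0.0007 -0.5 0 0 0; 0 0 -0.0007 -1.5 0 0 0; 0 0 -0.0007 -1.5 0 0 0; 0 0 -0.0007 -0.5 0 0 0; 0 0 -0.0007 0 0 0 0"
}}

```text
time: 48.9
ee_pos: [531.7, -181.8, 228.5]
tcp_rot: [[-0.122, 0.992, -0.016], [0.993, 0.122, -0.005], [-0.003, -0.017, -1.0]]
ft_force: [-0.6, 0.3, 13.0]
gripper_width: 0.0
gripper_force: 7.0
```

```bash
cat > k2.py <<'E'
from h import *
from kp import orange,levpts
s=robot.read_state();print(s['time'],s['ee_pos'],s['ft_force'],s['joint_efforts'])
im,m=snap('wrist','w10.png');st,M=orange(im);print(st)
g=im.max(2).astype(int)
print(proj(m,[535.2+.993*4.5,-181.1+.122*4.5,s['ee_pos'][2]]),g[int(st[1])+20,262:310])
for a in(0,.06,.13):print(a,proj(m,levpts(a,(535.2,-181.1,s['ee_pos'][2]-67),.122)[3]),proj(m,levpts(a,(535.2,-181.1,s['ee_pos'][2]-67),.122)[2]))
E
python3 k2.py
```

```text
48.9 [ 531.69740296 -181.79534591  228.51971412] [-0.62985118  0.28464569 13.04919434] [ 2.90835164e-01 -3.40121663e+01 -3.38181889e+01 -1.20410663e-01
 -1.41070696e-02  1.64167886e-02]
[301, 223, 53, 63, 1674]
[297.22123816 273.85355944] [ 82  81  82  80  79 102 219 247 247  85  32  30  32  30  32  33  33  31
  30  31  31  61 129 144 148 146 147 147 148 149 148 145 147 138 134 210
 240 237 203 185 162 174 185 189 182 142 206 199]
0 [358.24942606 253.47814343] [355.36876513 285.57479933]
0.06 [352.24909143 254.54914003] [349.57716607 286.84306495]
0.13 [344.86197437 255.59090786] [342.45622329 288.07630926]
```

The rest sank from 231.1 to 228.5 mm and the lever edge moved outward by 8 px, so the keeper snapped shut. I'll ease off and go up.

Call:
{"name": "carry_out", "arguments": {
  "steps": "0 0 0.001 0 0 0 0; 0 0 0.002 0 0 0 0; 0 0 0.003 0 0 0 0; 0 0 0.004 0 0 0 0; 0 0 0.006 0 0 0 0; 0 0 0.01 0 0 0 0; 0 0 0.018 0 0 0 0; 0 0 0.03 0 0 0 0; 0 0 0.045 0 0 0 0; 0 0 0.055 0 0 0 0"
}}

```text
time: 49.95
ee_pos: [530.8, -181.4, 281.5]
tcp_rot: [[-0.122, 0.992, -0.021], [0.993, 0.122, -0.003], [-0.001, -0.021, -1.0]]
ft_force: [0.5, -0.5, 0.2]
gripper_width: 0.0
gripper_force: 0.0
```

Call:
{"name": "carry_out", "arguments": {
  "steps": "0 0 0.02 0 0 0 0; 0 0 0.045 0 0 0 0; 0 0 0.07 0 0 0 0; 0 0 0.075 0 0 0 0; 0 0 0.075 0 0 0 0; 0 0 0.075 0 0 0 0; 0 0 0.075 0 0 0 0; 0 0 0.075 0 0 0 0; 0 0 0.075 0 0 0 0; 0 0 0.075 0 0 0 0"
}}

```text
time: 50.95
ee_pos: [530.6, -181.3, 354.1]
tcp_rot: [[-0.122, 0.992, -0.023], [0.993, 0.122, -0.002], [0.0, -0.023, -1.0]]
ft_force: [-0.9, 0.0, -0.7]
gripper_width: -0.1
gripper_force: 0.0
```

Run:
```python
from h import *
s=robot.read_state();print(s['time'],s['ee_pos'],s['ft_force'])
im,m=snap('wrist','w11.png')
hsv=cv2.cvtColor(im,cv2.COLOR_RGB2HSV);M=cv2.inRange(hsv,(5,120,50),(18,255,255));M[:,:270]=0;M[:,380:]=0
n,l,st,ce=cv2.connectedComponentsWithStats(M);i=1+np.argmax(st[1:,4]);print(st[i],st[i][0]+st[i][2])
from kp import levpts
o=(535.2,-181.1,163.2)
for a in(0,.06,.13):print(a,[proj(m,p).round(1).tolist() for p in levpts(a,o,.122)[2:]])
c,sn=np.cos(.122),np.sin(.122)
tr=proj(m,[535.2+c*4.5,-181.1+sn*4.5,230.2]);print('rest right',tr);r=int(tr[1]);print(im.max(2)[r,int(tr[0])-22:int(tr[0])+8],int(tr[0])-22)
```

```text
50.95 [ 530.59330555 -181.34318092  354.12449363] [-0.94363158  0.01166834 -0.69367063]
[299 185  30  33 581] 329
0 [[330.0, 216.3], [331.1, 196.1]]
0.06 [[326.5, 216.7], [327.5, 196.4]]
0.13 [[322.2, 217.1], [323.1, 196.8]]
rest right [295.65257824 207.57756562]
[ 69  82 157 174 184 231 245  49  58  56  58  59  57  58  58  59  61  60
  58  58  60  56 111 234 233 228 174 197 176 114] 273
```

The lever edge is at 329 px and I expected about 329 px for a shut keeper. The handle is where it should be and nothing is touching the arm, so I'll hand in.

```bash
python3 -c "
from workcell import robot
print(robot.hand_in())"
```

```text
the job is handed in; nothing more can be done
None
```

The caddy now hangs on the yellow-capped rail with its keeper snapped shut, and I handed the job in at about 51 s. It took a few tries and a slight rocking press of the handle to snap the keeper. Measured hand forces peaked at about 21 N down, and sideways at 5.8 N for a moment, just over the half-kilo guide, while I was feeling for the handle on the blue rail.

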